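# Isolate the shaking bath and clear its trough

### The arm

A 6-joint arm with a two-finger parallel gripper is mounted at the origin on the work surface. World frame = base frame: x ahead of the robot, y to its left, z up, the work surface at z = 0. Lengths are in mm, angles in rad, forces in N, time in s.
With the tool pointing down it reaches from about 200 to 875 mm from the base axis. Payload 3.4 kg.
Tool frame: the origin (TCP) lies midway between the tips of the shut fingers; the grasp point (between the pads) lies 19 mm behind it; z points along the fingers, x is the direction in which the jaws open and shut, and the axes are right-handed (so a half turn about z gives the same grasp; the last joint's range is limited). The gripper opens to 94 mm and grips with 3 to 60 N. Pads are 16 mm wide; open, the fingers measure 119 mm over their backs; the gripper's body (75 mm by 177 mm) begins 78 mm behind the grasp point.
Start: joints at [1.046, 0.276, 1.505, -0, 1.361, -0.121], TCP at [225.947, 528.785, 205.493] pointing down, gripper open.
Joint ranges: [-2.89, 2.89], [-0.75, 2.08], [0.22, 2.7], [-1.18, 4.32], [0.11, 2.71], [-2.7, 2.7]. Speed limits (rad/s): [2.57, 2.57, 3.14, 3.14, 3.14, 3.14].

### API

Orientations are given as a rotation vector (axis times angle).
In Python, from cell import monitor, vision, order gives the robot as it stands.
- The arm moves only by the tool apply_moves, never from a script. Its argument "series" is a list of rows, each an object of numbers: "dx", "dy", "dz": the shift along the world's x, y, z in cm; "rx", "ry", "rz": the turn, a rotation vector about the world's x, y, z in rad; "gripper": the finger opening in cm, from 0 to 9.4. A call has 1 to 10 rows; each row is the pose to reach, as a shift and turn from the pose commanded when the call began; what a row does not reach only later rows make up. A row lasts 1/10 s, in which the tool goes at most 50 mm and 8.59 degrees, less where a joint would pass 70% of its speed; a pose out of reach is approached as far as the arm can. A call with a gripper value outside its range is refused whole. The fingers move at their own pace and stop on an object; the grip force is fixed at half the most. Time passes only in rows, so rows that repeat a pose let the fingers close. It gives the time, the measured TCP pose, the force and the opening at its end, in the units of the state.
- monitor.observe(): the state, without advancing time (a new reading comes with each control period).
- vision.read_camera(name): name is "side" or "top"; returns the picture (480x640x3 uint8, red, green, blue); there is no depth.
- vision.camera_model(name): a dict with "mtx" (3x3 intrinsics, pixels), "R" (3x3) and "t" (3): a world point X has camera coordinates R X + t. Camera axes: x right, y down, z forward; pixel columns grow to the right and rows downward; lengths in mm; the calibration is good to about 2 mm. A picture is of the moment at which its call begins. camera_model takes no time and is no camera call.
- order.hand_in(): hands the job in, once; it reports no verdict.
The state is a dict: "clock": time; "joint_positions": joint angles; "joint_vel": joint speeds; "effort": joint torques, N m; "tool_pos": TCP position; "tool_rot": TCP orientation; "force": force on the tool from outside, world axes, zero at the start; "moment": the same for the moment, N m; "opening": finger opening in mm.
Only numpy, scipy, OpenCV 4.12 (cv2) and the standard library are available. Lean on these libraries where they do the work, as an engineer would, in place of code of your own. Each camera call takes 0.05 s, during which the arm holds its last target. There are 200 camera calls.

### The job

The shaking bath is drained for cleaning; first make it safe: turn the isolator's handle a quarter turn anticlockwise to OFF, and only then swing its lockout hasp fully out, ready for the padlock. Then empty the trough: lift the tube rack out and stand it in the drain tray, and clear all the float balls into the tub, with the scoop and never with the fingers because they are fouled. Finally stand the scoop upright on its mat again; leave the other things on the bench alone.

Things in the scene. Friction and masses are not known exactly. Their poses are not given: they have to be found in the camera images.
- isolator: Grey enclosed switch (rotary isolator) fixed on the bench, 130 (x) x 120 (y) x 80 mm high. Origin: centre of its underside; its -x side faces the worker. On its top face: the black handle (farther half) and the steel hasp along the -x edge.
- handle (a joint): Handle: upright black blade 76 long x 14 thick x 36 mm high (97 to 133 mm above the bench) on a hub, turning about the vertical axis through its middle, at isolator (+18, 0) mm. 0 rad = ON, blade along the isolator's x; grows anticlockwise from above to 1.571 = OFF, blade along the isolator's y (stop). About 0.2 N m; stays where left. Starts at 0 to 0.12.
- hasp (a joint): Lockout hasp: flat steel tab 72 x 20 x 4 mm, 4 mm above the isolator's top, turning about the vertical axis at hasp_pivot. 0 rad = tucked in, pointing along the isolator's -y; grows clockwise from above to 1.571 = out, pointing along the isolator's -x, standing 45 mm proud of the box (stop). About 0.06 N m; stays where left. To be swung only once the handle is OFF.
- hasp_lip (a point): Thumb lip at the hasp's free end, 56 mm from the pivot: upright plate 18 mm wide (along the tab) x 5 mm thick (the way it swings), its top 112 mm above the bench, standing 24 mm above the tab. The point is 10 mm below its top; -y points along the tab away from the pivot, -x the way it swings out. Handle blade at OFF is 55 mm away from the tucked lip.
- hasp_pivot (a point): Point on the hasp's pivot axis, fixed on the isolator at (-50, +32, 86) mm.
- bath: Drained shaking water bath fixed on the bench, cream casing 190 (x) x 360 (y) x 120 mm high (rim), with a dark drive head 118 mm high behind it on its +x side (from 95 to 185 mm). Open steel trough inside, 132 (x) x 320 (y) mm with plumb walls, 80 mm deep, flat floor 40 mm above the bench. Origin: centre of its underside. Drain at the +y end.
- rack: Steel tube rack with a few tubes, standing loose in the trough at the end away from the drain: 96 (x) x 84 (y) x 60 mm, tubes up to 96 mm. Over its middle a carrying handle: round bar 10 mm thick, 56 mm long, running along the rack's y axis, its centre line 140 mm above the rack's underside. About 0.4 kg. Origin: centre of its underside.
- draintray: Empty shallow aluminium drain tray fixed on the bench, 150 x 150 mm with a 14 mm high rim, inside 142 x 142 mm, floor 4 mm thick. Origin: centre of its underside. It stands beside the bath, on the other side from the isolator; it may be left or right.
- scoop: Perforated steel scoop on its mat. Origin: centre of its underside; +x is where the mouth faces. Pan 116 mm wide (y), from x = -43 (back wall) to the front edge at +41 mm; side walls 40 mm high, 3 mm thick, end 30 mm short of the edge, a thin ramp from 2 mm up to a 4.5 mm ridge 10 mm behind it; floor 2.5 mm. Upright black grip 18 (x) x 26 (y) mm centred at x = -42.5, from 85 to 165 mm above the underside. About 0.25 kg.
- mat: Light grey rubber mat 160 x 160 x 5 mm fixed on the bench, the scoop's place. Origin: centre of its underside. It may lie to the left or to the right.
- tub: Loose white plastic storage tub, open on top, 150 (x) x 170 (y) x 110 mm high outside, walls and floor 4 mm, about 0.5 kg. Origin: centre of its underside. It may stand to the right or to the left.
- ball1: Hollow grey plastic float ball, wet and slippery, 45 mm diameter, 15 g, lying on the trough floor between the rack and the drain end at first; it rolls. Origin: its centre. May be absent (4 to 8 are present).
- ball2: Hollow grey plastic float ball, wet and slippery, 45 mm diameter, 15 g, lying on the trough floor between the rack and the drain end at first; it rolls. Origin: its centre. May be absent (4 to 8 are present).
- ball3: Hollow grey plastic float ball, wet and slippery, 45 mm diameter, 15 g, lying on the trough floor between the rack and the drain end at first; it rolls. Origin: its centre. May be absent (4 to 8 are present).
- ball4: Hollow grey plastic float ball, wet and slippery, 45 mm diameter, 15 g, lying on the trough floor between the rack and the drain end at first; it rolls. Origin: its centre. May be absent (4 to 8 are present).
- ball5: Hollow grey plastic float ball, wet and slippery, 45 mm diameter, 15 g, lying on the trough floor between the rack and the drain end at first; it rolls. Origin: its centre. May be absent (4 to 8 are present).
- ball6: Hollow grey plastic float ball, wet and slippery, 45 mm diameter, 15 g, lying on the trough floor between the rack and the drain end at first; it rolls. Origin: its centre. May be absent (4 to 8 are present).
- ball7: Hollow grey plastic float ball, wet and slippery, 45 mm diameter, 15 g, lying on the trough floor between the rack and the drain end at first; it rolls. Origin: its centre. May be absent (4 to 8 are present).
- ball8: Hollow grey plastic float ball, wet and slippery, 45 mm diameter, 15 g, lying on the trough floor between the rack and the drain end at first; it rolls. Origin: its centre. May be absent (4 to 8 are present).
- dishes: Bystander: stack of petri dishes, 90 mm diameter, 45 mm high. Origin: centre of its underside.
- tipbox: Bystander: pipette tip box 70 x 110 x 51 mm. Origin: centre of its underside.
- flask: Bystander: conical flask, 84 mm diameter, 125 mm high. Origin: centre of its underside.
- washbottle: Bystander: white bottle, 70 mm diameter, 140 mm high. Origin: centre of its underside.
- beaker: Bystander: glass beaker, 70 mm diameter, 90 mm high. Origin: centre of its underside.

How it is judged:
By the outcome, as a careful person would: the job done as asked, in the order asked, and still so for the second after the job is handed in, with the robot touching nothing.
Of ball1, ball2, ball3, ball4, ball5, ball6, ball7, ball8 only 4 to 8 are there at a start; the rules pass over those that are not, and their reading is None.
At some moment in a run one of tub, scoop may be knocked a few centimetres aside while the robot is not near it.
It also fails if it takes over 210 s, if anything falls off the work surface, if the arm or the gripper's body presses on something with over 40 N, if the wrist force passes 120 N, or if a joint passes its speed limit or range.

## Working session

There is one attempt and no reset: what is moved stays moved. The work goes in short steps, Python scripts to look and compute and a tool call to move; the robot and the scene stay as the last step left them, time stands still between calls to the robot, and variables do not carry over. Pictures are saved under pics/ and viewed, about 12 in all and at most 16, crops included, and the job is handed in when it is done.

Besides the shell and the picture viewer there is one more tool, called after "Request:" as a command line: name --argument value ..., lists and objects as JSON in quotes. apply_moves: Moves the arm, as the interface text tells. Its arguments: {"type":"object","properties":{"series":{"type":"array","items":{"type":"object","properties":{"dx":{"type":"number"},"dy":{"type":"number"},"dz":{"type":"number"},"rx":{"type":"number"},"ry":{"type":"number"},"rz":{"type":"number"},"gripper":{"type":"number"}}}}},"required":["series"]}

```bash
mkdir -p pics; ls
python3 - <<'E'
from cell import monitor,vision
import cv2
for n in("top","side"):
    im=vision.read_camera(n); cv2.imwrite(f"pics/{n}0.png",im[:,:,::-1])
    m=vision.camera_model(n); print(n,m)
s=monitor.observe(); print({k:s[k] for k in("clock","tool_pos","tool_rot","force","opening")})
E
```

```text
pics
top {'mtx': array([[533.99311674,   0.        , 324.33909794],
       [  0.        , 533.99311674, 237.96197674],
       [  0.        ,   0.        ,   1.        ]]), 'R': array([[ 0.01880641, -0.99968358,  0.01670526],
       [-0.98239183, -0.02158228, -0.18558152],
       [ 0.18588334, -0.01292099, -0.98248686]]), 't': array([ -24.01836066,  570.20656731, 1155.0164988 ])}
side {'mtx': array([[516.21243509,   0.        , 315.08660126],
       [  0.        , 516.21243509, 236.63463415],
       [  0.        ,   0.        ,   1.        ]]), 'R': array([[ 0.74086701, -0.67141376,  0.01787848],
       [-0.43234649, -0.49710234, -0.75230697],
       [ 0.51399668,  0.54962971, -0.65857011]]), 't': array([-419.75235758,  336.75891948, 1083.95719693])}
{'clock': 0.1, 'tool_pos': array([225.67715075, 528.32270018, 204.7169719 ]), 'tool_rot': array([ 2.62119233e+00,  1.73049697e+00, -2.22893230e-03]), 'force': array([-1.34044708,  0.48839109, -0.45597998]), 'opening': 93.8651439607998}
```

View pics/top0.png

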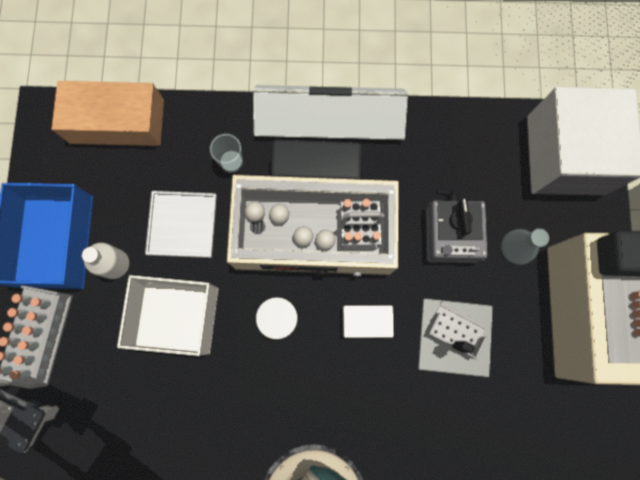

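View pics/side0.png

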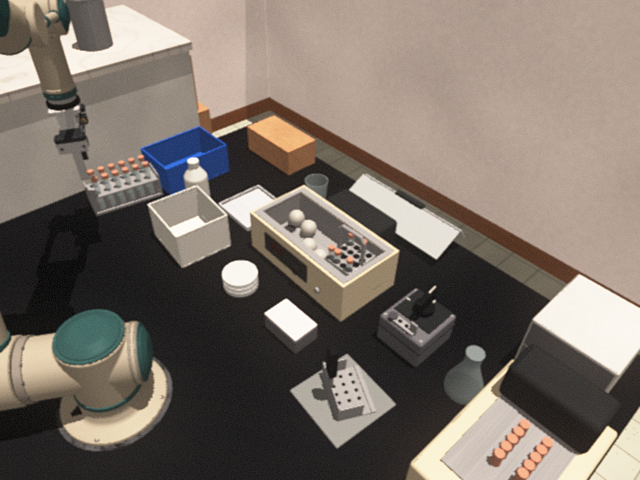

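The top view shows the bath at (230-398, 177-275) with 4 balls at (255,212), (279,214), (303,237) and (325,240). The rack is at (360,222), the isolator at (457,232), the mat and scoop at (455,338), the tub at (168,316) and the tray at (181,224). Next I zoom in and measure.

```bash
cat > h.py <<'E'
import numpy as np,cv2
from cell import monitor,vision,order
from scipy.spatial.transform import Rotation as Ro
def ray(n,u,v):
    m=vision.camera_model(n);R=np.array(m["R"]);t=np.array(m["t"])
    d=R.T@np.linalg.solve(m["mtx"],[u,v,1]);return -R.T@t,d
def pl(n,u,v,z):
    c,d=ray(n,u,v);return np.round((c+d*(z-c[2])/d[2]),1)
def px(n,X):
    m=vision.camera_model(n);p=m["mtx"]@(m["R"]@np.array(X,float)+m["t"]);return np.round(p[:2]/p[2],1)
def tri(a,b):
    (c1,d1),(c2,d2)=ray("top",*a),ray("side",*b)
    s=np.linalg.lstsq(np.c_[d1,-d2],c2-c1,rcond=None)[0]
    p,q=c1+s[0]*d1,c2+s[1]*d2;return np.round((p+q)/2,1),np.linalg.norm(p-q)
def snap(n,f=None,box=None,k=1):
    im=vision.read_camera(n)[:,:,::-1].copy()
    if f:
        o=im if box is None else im[box[1]:box[3],box[0]:box[2]]
        cv2.imwrite("pics/"+f,cv2.resize(o,None,fx=k,fy=k,interpolation=cv2.INTER_CUBIC))
    return im
def st():
    s=monitor.observe();print("t",round(s["clock"],2),"pos",np.round(s["tool_pos"],1),"F",np.round(s["force"],1),"op",round(s["opening"],1))
    R=Ro.from_rotvec(s["tool_rot"]).as_matrix();print("x",np.round(R[:,0],3),"z",np.round(R[:,2],3),"q",np.round(s["joint_positions"],2));return s
E
python3 - <<'E'
from h import *
im=cv2.imread("pics/top0.png")
def crop(b,k,f):cv2.imwrite(f,cv2.resize(im[b[1]:b[3],b[0]:b[2]],None,fx=k,fy=k,interpolation=cv2.INTER_CUBIC))
crop((410,180,500,385),3,"pics/a.png");crop((225,170,405,280),4.4,"pics/b.png")
A=cv2.imread("pics/a.png");
im=cv2.imread("pics/side0.png");crop((285,270,465,450),3.3,"pics/c.png");C=cv2.imread("pics/c.png")[:594]
h=max(A.shape[0],C.shape[0]);P=lambda x:cv2.copyMakeBorder(x,0,h-x.shape[0],0,0,0)
o=np.hstack([P(A),P(C)]);print(o.shape);cv2.imwrite("pics/ac.png",o[:600,:])
st()
E
```

```text
(615, 864, 3)
t 0.1 pos [225.7 528.3 204.7] F [-1.3  0.5 -0.5] op 93.9
x [ 0.393  0.92  -0.002] z [-0.001 -0.001 -1.   ] q [ 1.05  0.28  1.51  0.    1.36 -0.12]
```

View pics/ac.png

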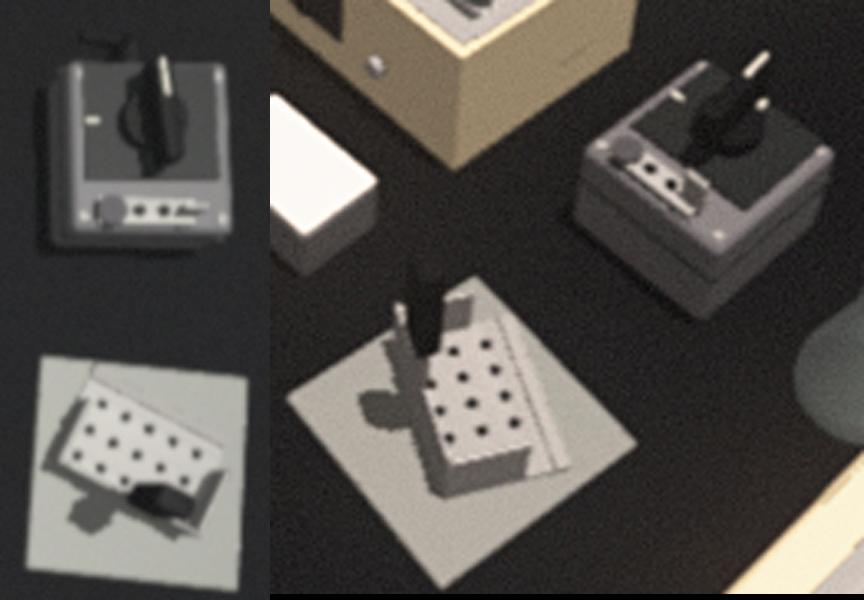

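View pics/b.png

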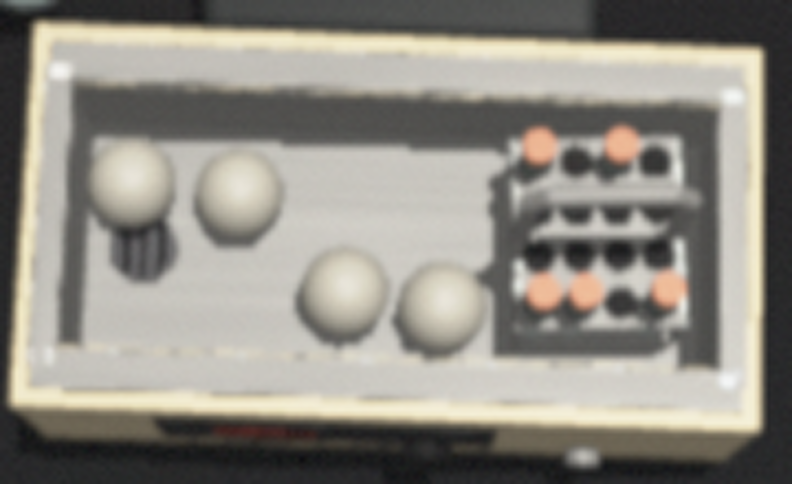

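The crops show the isolator top corners at a(72,65), (222,65), (230,232) and (78,232), the hasp pivot at (111,210), and the scoop mouth facing up-right at the mat. The rack handle bar runs from b(535,198) to (695,200).

Run:
```python
from h import *
a=lambda u,v:(410+u/3,180+v/3); b=lambda u,v:(225+u/4.4,170+v/4.4); s=lambda u,v:(285+(u-270)/3.3,270+v/3.3)
print("iso",[pl("top",*a(*p),80) for p in[(72,65),(222,65),(230,232),(78,232)]])
print("iso side",[pl("side",*s(*p),80) for p in[(705,62),(832,152),(718,255),(582,150)]])
print("pivot",pl("top",*a(111,210),90),pl("side",*s(628,148),90),"lip",pl("top",*a(192,208),112),tri(a(200,205),s(700,178)))
print("blade tip",pl("top",*a(163,57),133),pl("top",*a(178,165),97),pl("side",*s(768,55),133))
print("bath",[pl("top",*b(*p),120) for p in[(35,22),(765,45),(762,430),(12,402)]])
print("floor",[pl("top",*b(*p),40) for p in[(92,138),(85,348)]])
print("balls",[pl("top",*b(*p),62.5) for p in[(132,183),(238,196),(343,293),(440,307)]])
print("bar",[pl("top",*b(*p),180) for p in[(535,198),(695,200)]])
print("mat",[pl("top",*a(*p),5) for p in[(40,357),(247,378),(238,590),(27,570)]])
print("scoop front",[pl("top",*a(*p),7) for p in[(95,367),(225,440)]],[pl("side",*s(*p),7) for p in[(497,318),(572,465)]])
print("grip",[pl("top",*a(*p),170) for p in[(165,495)]])
# side grip top about
print("griptop",pl("side",*s(425,258),170))
im=cv2.imread("pics/top0.png")
for f in("tub",[(128,276),(217,284),(210,355),(118,348)],110),("tray",[(149,191),(216,194),(213,258),(145,254)],14):
  print(f[0],[pl("top",*p,f[2]) for p in f[1]])
print("others",pl("top",277,318,45),pl("top",368,321,51),pl("top",97,254,140),pl("top",226,140,90),pl("top",520,246,0))
```

```text
iso [array([ 654.1, -257.2,   80. ]), array([ 656.7, -370.2,   80. ]), array([ 529.9, -371.5,   80. ]), array([ 527.5, -259.1,   80. ])]
iso side [array([ 653.7, -260.9,   80. ]), array([ 653.7, -372.1,   80. ]), array([ 527.6, -375.1,   80. ]), array([ 526.5, -257.9,   80. ])]
pivot [ 542.7 -281.4   90. ] [ 544.1 -282.3   90. ] lip [ 541.7 -334.4  112. ] (array([ 544.2, -340.4,  111.8]), np.float64(0.3517341164864493))
blade tip [ 647.4 -310.9  133. ] [ 576.  -329.6   97. ] [ 646.5 -311.7  133. ]
bath [array([693.2, 190.2, 120. ]), array([ 690., -172.,  120.]), array([ 497.3, -169.2,  120. ]), array([503.2, 191.6, 120. ])]
floor [array([655.3, 170.5,  40. ]), array([543.4, 168.9,  40. ])]
balls [array([626.2, 145.7,  62.5]), array([620.5,  91.1,  62.5]), array([571. ,  35.8,  62.5]), array([564.8, -13.8,  62.5])]
bar [array([595.3, -55.2, 180. ]), array([ 596.1, -129.6,  180. ])]
mat [array([ 441.1, -244.7,    5. ]), array([ 428.2, -404.5,    5. ]), array([ 269.4, -391.4,    5. ]), array([ 281.2, -232.4,    5. ])]
scoop front [array([ 434.2, -286.6,    7. ]), array([ 380.6, -385.1,    7. ])] [array([ 426.4, -282.1,    7. ]), array([ 384.3, -389.3,    7. ])]
grip [array([ 339.5, -292.8,  170. ])]
griptop [ 335.6 -298.1  170. ]
tub [array([469. , 401.8, 110. ]), array([455.9, 213.4, 110. ]), array([309.1, 219.6, 110. ]), array([319.7, 409.4, 110. ])]
tray [array([682. , 403.8,  14. ]), array([678.3, 245.5,  14. ]), array([525.2, 243.8,  14. ]), array([531.2, 401. ,  14. ])]
others [389.6  88.9  45. ] [ 386.8 -112.3   51. ] [510.1 459.1 140. ] [784.6 215.1  90. ] [ 571.5 -477.8    0. ]
```

Request:
apply_moves --series '[{"dx": 2,"dy": -4,"dz": 5,"rz": -0.15},{"dx": 20,"dy": -42,"dz": 7.5,"rz": -1.3},{"dx": 20,"dy": -42,"dz": 7.5,"rz": -1.3},{"dx": 20,"dy": -42,"dz": 7.5,"rz": -1.3},{"dx": 20,"dy": -42,"dz": 7.5,"rz": -1.3},{"dx": 20,"dy": -42,"dz": 7.5,"rz": -1.3},{"dx": 20,"dy": -42,"dz": 7.5,"rz": -1.3},{"dx": 20,"dy": -42,"dz": 7.5,"rz": -1.3},{"dx": 20,"dy": -42,"dz": 7.5,"rz": -1.3},{"dx": 20,"dy": -42,"dz": 7.5,"rz": -1.3,"gripper": 4}]'

```text
invalid input
```

Request:
apply_moves --series '[{"dx": 20.8,"dy": -42.2,"dz": 0,"rz": -1.38,"gripper": 4},{"dx": 20.8,"dy": -42.2,"dz": 0,"rz": -1.38},{"dx": 20.8,"dy": -42.2,"dz": 0,"rz": -1.38},{"dx": 20.8,"dy": -42.2,"dz": 0,"rz": -1.38},{"dx": 20.8,"dy": -42.2,"dz": 0,"rz": -1.38},{"dx": 20.8,"dy": -42.2,"dz": 0,"rz": -1.38},{"dx": 20.8,"dy": -42.2,"dz": 0,"rz": -1.38},{"dx": 20.8,"dy": -42.2,"dz": 0,"rz": -1.38},{"dx": 20.8,"dy": -42.2,"dz": 0,"rz": -1.38},{"dx": 20.8,"dy": -42.2,"dz": 0,"rz": -1.38}]'

```text
invalid input
```

Run:
```python
from h import *
st()
```

```text
t 0.1 pos [225.7 528.3 204.7] F [-1.3  0.5 -0.5] op 93.9
x [ 0.393  0.92  -0.002] z [-0.001 -0.001 -1.   ] q [ 1.05  0.28  1.51  0.    1.36 -0.12]
```

Request:
apply_moves --series '[{"dx": 2,"dy": -4,"dz": 5,"rx": 0,"ry": 0,"rz": -0.15,"gripper": 4}]'

```text
clock: 0.2
tool_pos: [238.3, 498.2, 237.6]
tool_rot: [2.741, 1.527, -0.016]
force: [1.2, -0.5, -0.1]
opening: 89.0
```

Request:
apply_moves --series '[{"dx": 20,"dy": -40,"dz": 4,"rx": 0,"ry": 0,"rz": -1.3,"gripper": 4},{"dx": 20,"dy": -40,"dz": 4,"rx": 0,"ry": 0,"rz": -1.3,"gripper": 4},{"dx": 20,"dy": -40,"dz": 4,"rx": 0,"ry": 0,"rz": -1.3,"gripper": 4},{"dx": 20,"dy": -40,"dz": 4,"rx": 0,"ry": 0,"rz": -1.3,"gripper": 4},{"dx": 20,"dy": -40,"dz": 4,"rx": 0,"ry": 0,"rz": -1.3,"gripper": 4},{"dx": 20,"dy": -40,"dz": 4,"rx": 0,"ry": 0,"rz": -1.3,"gripper": 4},{"dx": 20,"dy": -40,"dz": 4,"rx": 0,"ry": 0,"rz": -1.3,"gripper": 4},{"dx": 20,"dy": -40,"dz": 4,"rx": 0,"ry": 0,"rz": -1.3,"gripper": 4},{"dx": 20,"dy": -40,"dz": 4,"rx": 0,"ry": 0,"rz": -1.3,"gripper": 4},{"dx": 20,"dy": -40,"dz": 4,"rx": 0,"ry": 0,"rz": -1.3,"gripper": 4}]'

```text
clock: 1.2
tool_pos: [443.5, 93.7, 282.8]
tool_rot: [3.105, -0.457, 0.003]
force: [-0.3, 0.3, -0.7]
opening: 40.1
```

Run:
```python
from h import *
st()
```

```text
t 1.2 pos [443.5  93.7 282.8] F [-0.3  0.3 -0.7] op 40.1
x [ 0.958 -0.288  0.003] z [ 0.002 -0.003 -1.   ] q [ 0.06  0.05  1.6  -0.    1.49  0.35]
```

Request:
apply_moves --series '[{"dx": 19.1,"dy": -40.6,"dz": 0,"rx": 0,"ry": 0,"rz": -1.22,"gripper": 4},{"dx": 19.1,"dy": -40.6,"dz": 0,"rx": 0,"ry": 0,"rz": -1.22,"gripper": 4},{"dx": 19.1,"dy": -40.6,"dz": 0,"rx": 0,"ry": 0,"rz": -1.22,"gripper": 4},{"dx": 19.1,"dy": -40.6,"dz": 0,"rx": 0,"ry": 0,"rz": -1.22,"gripper": 4},{"dx": 19.1,"dy": -40.6,"dz": 0,"rx": 0,"ry": 0,"rz": -1.22,"gripper": 4},{"dx": 19.1,"dy": -40.6,"dz": 0,"rx": 0,"ry": 0,"rz": -1.22,"gripper": 4},{"dx": 19.1,"dy": -40.6,"dz": 0,"rx": 0,"ry": 0,"rz": -1.22,"gripper": 4},{"dx": 19.1,"dy": -40.6,"dz": 0,"rx": 0,"ry": 0,"rz": -1.22,"gripper": 4},{"dx": 19.1,"dy": -40.6,"dz": 0,"rx": 0,"ry": 0,"rz": -1.22,"gripper": 4},{"dx": 19.1,"dy": -40.6,"dz": 0,"rx": 0,"ry": 0,"rz": -1.22,"gripper": 4}]'

```text
clock: 2.2
tool_pos: [633.5, -312.0, 278.9]
tool_rot: [2.29, -2.148, -0.002]
force: [-0.9, 0.7, -0.8]
opening: 39.8
```

Run:
```python
from h import *
st()
```

```text
t 2.2 pos [ 633.5 -312.   278.9] F [-0.9  0.7 -0.8] op 39.8
x [ 0.064 -0.998  0.   ] z [-0.003 -0.001 -1.   ] q [-0.55  0.46  1.04 -0.    1.64  0.95]
```

Request:
apply_moves --series '[{"dx": 0,"dy": 0,"dz": -5,"rx": 0,"ry": 0,"rz": 0,"gripper": 4},{"dx": 0,"dy": 0,"dz": -10,"rx": 0,"ry": 0,"rz": 0,"gripper": 4},{"dx": 0,"dy": 0,"dz": -14,"rx": 0,"ry": 0,"rz": 0,"gripper": 4},{"dx": 0,"dy": 0,"dz": -17.2,"rx": 0,"ry": 0,"rz": 0,"gripper": 4},{"dx": 0,"dy": 0,"dz": -17.2,"rx": 0,"ry": 0,"rz": 0,"gripper": 1},{"dx": 0,"dy": 0,"dz": -17.2,"rx": 0,"ry": 0,"rz": 0,"gripper": 1},{"dx": 0,"dy": 0,"dz": -17.2,"rx": 0,"ry": 0,"rz": 0,"gripper": 1},{"dx": 0,"dy": 0,"dz": -17.2,"rx": 0,"ry": 0,"rz": 0,"gripper": 1}]'

```text
clock: 3.0
tool_pos: [633.4, -311.2, 113.2]
tool_rot: [2.294, -2.141, 0.015]
force: [-0.0, -7.4, -5.0]
opening: 13.7
```

Run:
```python
from h import *
st()
```

```text
t 3.0 pos [ 633.4 -311.2  113.2] F [-0.  -7.4 -5. ] op 13.7
x [ 0.069 -0.998  0.009] z [ 0.004 -0.009 -1.   ] q [-0.55  0.52  1.34 -0.01  1.27  0.95]
```

Request:
apply_moves --series '[{"dx": -0.05,"dy": 0.36,"dz": 0,"rx": 0,"ry": 0,"rz": 0.149,"gripper": 1},{"dx": -0.16,"dy": 0.7,"dz": 0,"rx": 0,"ry": 0,"rz": 0.298,"gripper": 1},{"dx": -0.31,"dy": 1.02,"dz": 0,"rx": 0,"ry": 0,"rz": 0.447,"gripper": 1},{"dx": -0.51,"dy": 1.32,"dz": 0,"rx": 0,"ry": 0,"rz": 0.596,"gripper": 1},{"dx": -0.76,"dy": 1.59,"dz": 0,"rx": 0,"ry": 0,"rz": 0.745,"gripper": 1},{"dx": -1.04,"dy": 1.81,"dz": 0,"rx": 0,"ry": 0,"rz": 0.894,"gripper": 1},{"dx": -1.35,"dy": 1.99,"dz": 0,"rx": 0,"ry": 0,"rz": 1.043,"gripper": 1},{"dx": -1.68,"dy": 2.12,"dz": 0,"rx": 0,"ry": 0,"rz": 1.192,"gripper": 1},{"dx": -2.03,"dy": 2.21,"dz": 0,"rx": 0,"ry": 0,"rz": 1.341,"gripper": 1},{"dx": -2.39,"dy": 2.23,"dz": 0,"rx": 0,"ry": 0,"rz": 1.49,"gripper": 1}]'

```text
clock: 4.0
tool_pos: [611.5, -291.3, 113.1]
tool_rot: [3.129, -0.011, 0.014]
force: [4.8, -12.8, -9.9]
opening: 13.8
```

Run:
```python
from h import *
s=st();print(s["moment"])
```

```text
t 4.0 pos [ 611.5 -291.3  113.1] F [  4.8 -12.8  -9.9] op 13.8
x [ 1.    -0.007  0.009] z [ 0.009 -0.012 -1.   ] q [-0.54  0.48  1.42 -0.01  1.23 -0.53]
[-1.952494   -0.66110103 -0.12433056]
```

Request:
apply_moves --series '[{"dx": -0.25,"dy": 0,"dz": 0,"rx": 0,"ry": 0,"rz": 0.05,"gripper": 1},{"dx": -0.35,"dy": 0,"dz": 0,"rx": 0,"ry": 0,"rz": 0.05,"gripper": 1},{"dx": -0.35,"dy": 0,"dz": 0,"rx": 0,"ry": 0,"rz": 0.05,"gripper": 1},{"dx": -0.15,"dy": 0,"dz": 0,"rx": 0,"ry": 0,"rz": 0.03,"gripper": 3.5},{"dx": -0.15,"dy": 0,"dz": 0,"rx": 0,"ry": 0,"rz": 0.03,"gripper": 3.5},{"dx": -0.15,"dy": 0,"dz": 0,"rx": 0,"ry": 0,"rz": 0.03,"gripper": 3.5},{"dx": -0.15,"dy": 0,"dz": 3,"rx": 0,"ry": 0,"rz": 0.03,"gripper": 3.5},{"dx": -0.15,"dy": 0,"dz": 8,"rx": 0,"ry": 0,"rz": 0.03,"gripper": 0},{"dx": -0.15,"dy": 0,"dz": 8,"rx": 0,"ry": 0,"rz": 0.03,"gripper": 0},{"dx": -0.15,"dy": 0,"dz": 8,"rx": 0,"ry": 0,"rz": 0.03,"gripper": 0}]'

```text
clock: 5.0
tool_pos: [607.0, -284.7, 193.1]
tool_rot: [3.14, 0.028, 0.005]
force: [0.5, 0.9, 0.4]
opening: 14.6
```

Run:
```python
from h import *
st();snap("top","t2.png",(410,170,510,270),4)
snap("side","s2.png",(370,260,470,360),4)
o=np.hstack([cv2.imread("pics/t2.png"),cv2.imread("pics/s2.png")]);cv2.imwrite("pics/ts2.png",o)
```

```text
t 5.0 pos [ 607.  -284.7  193.1] F [0.5 0.9 0.4] op 14.6
x [1.    0.018 0.003] z [ 0.003 -0.002 -1.   ] q [-0.54  0.42  1.31  0.    1.41 -0.56]
```

View pics/ts2.png

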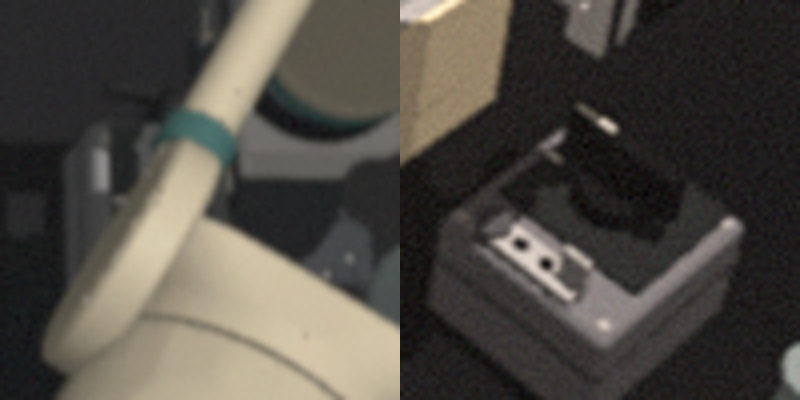

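The side view shows the blade lying parallel to the hasp line, so the handle is at OFF. I go to the hasp lip next.

Run:
```python
from h import *
print(pl("side",370+180/4,260+108/4,133),pl("side",370+217/4,260+130/4,133), pl("side",370+283/4,260+178/4,133))
```

```text
[ 610.2 -281.3  133. ] [ 612.7 -305.6  133. ] [ 611.9 -351.6  133. ]
```

Request:
apply_moves --series '[{"dx": -3.2,"dy": -2.7,"dz": 0,"rx": 0,"ry": 0,"rz": 0,"gripper": 2.6},{"dx": -6.3,"dy": -5.4,"dz": 0,"rx": 0,"ry": 0,"rz": 0,"gripper": 2.6},{"dx": -6.3,"dy": -5.4,"dz": 0,"rx": 0,"ry": 0,"rz": 0,"gripper": 2.6},{"dx": -6.3,"dy": -5.4,"dz": 0,"rx": 0,"ry": 0,"rz": 0,"gripper": 2.6},{"dx": -6.3,"dy": -5.4,"dz": -3,"rx": 0,"ry": 0,"rz": 0,"gripper": 2.6},{"dx": -6.3,"dy": -5.4,"dz": -6,"rx": 0,"ry": 0,"rz": 0,"gripper": 2.6},{"dx": -6.3,"dy": -5.4,"dz": -6,"rx": 0,"ry": 0,"rz": 0,"gripper": 2.6}]'

```text
clock: 5.8
tool_pos: [541.5, -335.4, 125.8]
tool_rot: [-3.135, -0.028, 0.012]
force: [-0.3, 0.4, -0.4]
opening: 26.1
```

Run:
```python
from h import *
st()
snap("side","s3.png",(350,240,470,360),4)
```

```text
t 5.8 pos [ 541.5 -335.4  125.8] F [-0.3  0.4 -0.4] op 26.1
x [ 1.     0.018 -0.007] z [-0.008  0.007 -1.   ] q [-0.66  0.42  1.48  0.    1.25 -0.68]
```

View pics/s3.png

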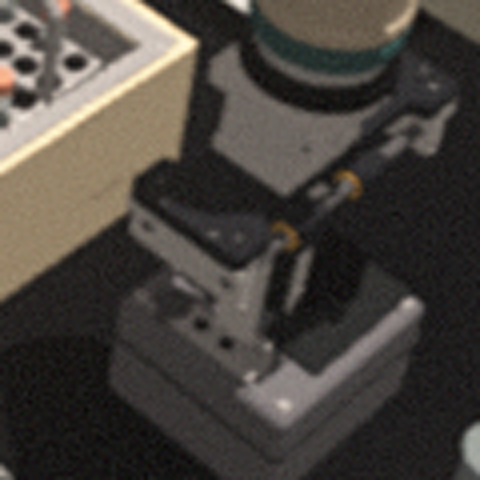

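The picture shows the open fingers above the lip, clear of the blade. The blade tips measure at x≈611, so it is aligned along y. Next I descend and grip the lip.

Request:
apply_moves --series '[{"dx": 0.1,"dy": -0.3,"dz": -1.5,"rx": 0,"ry": 0,"rz": 0,"gripper": 2.6},{"dx": 0.1,"dy": -0.3,"dz": -3,"rx": 0,"ry": 0,"rz": 0,"gripper": 2.6},{"dx": 0.1,"dy": -0.3,"dz": -3,"rx": 0,"ry": 0,"rz": 0,"gripper": 2.6},{"dx": 0.1,"dy": -0.3,"dz": -3,"rx": 0,"ry": 0,"rz": 0,"gripper": 0.2},{"dx": 0.1,"dy": -0.3,"dz": -3,"rx": 0,"ry": 0,"rz": 0,"gripper": 0.2},{"dx": 0.1,"dy": -0.3,"dz": -3,"rx": 0,"ry": 0,"rz": 0,"gripper": 0.2}]'

```text
clock: 6.45
tool_pos: [543.8, -342.2, 101.8]
tool_rot: [3.14, 0.028, -0.002]
force: [-6.4, -1.9, 3.2]
opening: 5.7
```

Request:
apply_moves --series '[{"dx": -0.83,"dy": 0.06,"dz": 0,"rx": 0,"ry": 0,"rz": -0.149,"gripper": 0.2},{"dx": -1.64,"dy": 0.25,"dz": 0,"rx": 0,"ry": 0,"rz": -0.298,"gripper": 0.2},{"dx": -2.42,"dy": 0.55,"dz": 0,"rx": 0,"ry": 0,"rz": -0.447,"gripper": 0.2},{"dx": -3.14,"dy": 0.97,"dz": 0,"rx": 0,"ry": 0,"rz": -0.596,"gripper": 0.2},{"dx": -3.8,"dy": 1.49,"dz": 0,"rx": 0,"ry": 0,"rz": -0.745,"gripper": 0.2},{"dx": -4.37,"dy": 2.09,"dz": 0,"rx": 0,"ry": 0,"rz": -0.894,"gripper": 0.2},{"dx": -4.84,"dy": 2.78,"dz": 0,"rx": 0,"ry": 0,"rz": -1.043,"gripper": 0.2},{"dx": -5.2,"dy": 3.53,"dz": 0,"rx": 0,"ry": 0,"rz": -1.192,"gripper": 0.2},{"dx": -5.45,"dy": 4.32,"dz": 0,"rx": 0,"ry": 0,"rz": -1.341,"gripper": 0.2},{"dx": -5.58,"dy": 5.15,"dz": 0,"rx": 0,"ry": 0,"rz": -1.49,"gripper": 0.2}]'

```text
clock: 7.45
tool_pos: [483.6, -289.9, 101.7]
tool_rot: [2.318, -2.111, -0.01]
force: [-8.7, 0.5, 7.7]
opening: 4.3
```

Request:
apply_moves --series '[{"dx": 0,"dy": 0.5,"dz": 0,"rx": 0,"ry": 0,"rz": -0.06,"gripper": 0.2},{"dx": 0,"dy": 0.7,"dz": 0,"rx": 0,"ry": 0,"rz": -0.06,"gripper": 0.2},{"dx": 0,"dy": 0.7,"dz": 0,"rx": 0,"ry": 0,"rz": -0.06,"gripper": 0.2}]'

```text
clock: 7.75
tool_pos: [483.2, -283.2, 101.7]
tool_rot: [2.259, -2.172, -0.011]
force: [-12.1, -1.8, 8.3]
opening: 4.5
```

Request:
apply_moves --series '[{"dx": 0,"dy": -0.3,"dz": 0,"rx": 0,"ry": 0,"rz": 0,"gripper": 3},{"dx": 0,"dy": -0.3,"dz": 0,"rx": 0,"ry": 0,"rz": 0,"gripper": 3},{"dx": 0,"dy": -0.3,"dz": 0,"rx": 0,"ry": 0,"rz": 0,"gripper": 3},{"dx": 0,"dy": -0.3,"dz": 3,"rx": 0,"ry": 0,"rz": 0,"gripper": 3},{"dx": 0,"dy": -0.3,"dz": 8,"rx": 0,"ry": 0,"rz": 0,"gripper": 3},{"dx": 0,"dy": -0.3,"dz": 13,"rx": 0,"ry": 0,"rz": 0,"gripper": 3},{"dx": 0,"dy": -0.3,"dz": 18,"rx": 0,"ry": 0,"rz": 0,"gripper": 3},{"dx": 2,"dy": 4,"dz": 21,"rx": 0,"ry": 0,"rz": 0.1,"gripper": 3},{"dx": 4,"dy": 8,"dz": 21,"rx": 0,"ry": 0,"rz": 0.2,"gripper": 3},{"dx": 6,"dy": 12,"dz": 21,"rx": 0,"ry": 0,"rz": 0.3,"gripper": 3}]'

```text
clock: 8.75
tool_pos: [550.5, -162.1, 312.9]
tool_rot: [-2.565, 1.811, -0.008]
force: [-0.3, -0.4, -1.0]
opening: 30.0
```

Run:
```python
from h import *
st()
im=snap("side","s4.png",(300,200,480,360),4)
```

```text
t 8.75 pos [ 550.5 -162.1  312.9] F [-0.3 -0.4 -1. ] op 30.0
x [ 0.334 -0.942  0.003] z [ 0.005 -0.001 -1.   ] q [-0.41  0.23  1.31  0.    1.6   0.82]
```

View pics/s4.png

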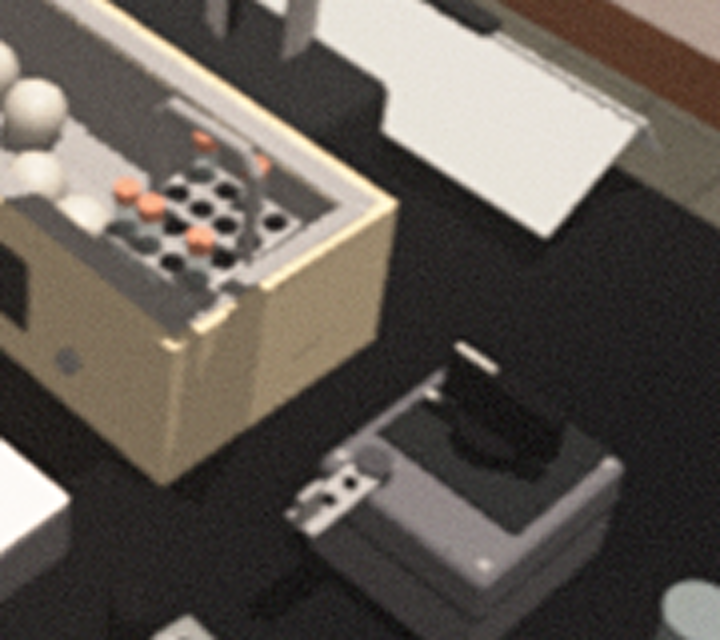

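The hasp is out, pointing to (295,520) in the crop and perpendicular to the isolator's front edge. Next is the rack.

Run:
```python
from h import *
s=lambda u,v:(300+u/4,200+v/4)
print("hasp",pl("side",*s(375,462),90),pl("side",*s(300,515),90))
print("bar",pl("side",*s(168,102),180),pl("side",*s(258,162),180))
b=lambda u,v:(225+u/4.4,170+v/4.4)
print(tri(b(615,200),s(212,132)))
```

```text
hasp [ 543.2 -283.9   90. ] [ 484.4 -281.7   90. ]
bar [595.7 -59.3 180. ] [ 597.2 -132.4  180. ]
(array([597. , -93.4, 177.3]), np.float64(2.7501775058704943))
```

Request:
apply_moves --series '[{"dx": 2,"dy": 3,"dz": 0,"rx": 0,"ry": 0,"rz": 1.22,"gripper": 4.5},{"dx": 4.6,"dy": 6.8,"dz": 0,"rx": 0,"ry": 0,"rz": 1.22,"gripper": 4.5},{"dx": 4.6,"dy": 6.8,"dz": 0,"rx": 0,"ry": 0,"rz": 1.22,"gripper": 4.5},{"dx": 4.6,"dy": 6.8,"dz": 0,"rx": 0,"ry": 0,"rz": 1.22,"gripper": 4.5},{"dx": 4.6,"dy": 6.8,"dz": 0,"rx": 0,"ry": 0,"rz": 1.22,"gripper": 4.5},{"dx": 4.6,"dy": 6.8,"dz": 0,"rx": 0,"ry": 0,"rz": 1.22,"gripper": 4.5},{"dx": 4.6,"dy": 6.8,"dz": 0,"rx": 0,"ry": 0,"rz": 1.22,"gripper": 4.5},{"dx": 4.6,"dy": 6.8,"dz": 0,"rx": 0,"ry": 0,"rz": 1.22,"gripper": 4.5},{"dx": 4.6,"dy": 6.8,"dz": -5,"rx": 0,"ry": 0,"rz": 1.22,"gripper": 4.5},{"dx": 4.6,"dy": 6.8,"dz": -8,"rx": 0,"ry": 0,"rz": 1.22,"gripper": 4.5}]'

```text
clock: 9.8
tool_pos: [594.4, -95.0, 228.8]
tool_rot: [-3.141, 0.02, 0.0]
force: [-0.3, 0.7, -0.5]
opening: 44.8
```

Run:
```python
from h import *
st()
```

```text
t 9.8 pos [594.4 -95.  228.8] F [-0.3  0.7 -0.5] op 44.8
x [ 1.    -0.013 -0.   ] z [-0.  0. -1.] q [-0.27  0.31  1.4   0.    1.43 -0.26]
```

Request:
apply_moves --series '[{"dx": 0.2,"dy": 0,"dz": -3,"rx": 0,"ry": 0,"rz": 0,"gripper": 4.5},{"dx": 0.2,"dy": 0,"dz": -6.4,"rx": 0,"ry": 0,"rz": 0,"gripper": 4.5},{"dx": 0.2,"dy": 0,"dz": -6.4,"rx": 0,"ry": 0,"rz": 0,"gripper": 4.5},{"dx": 0.2,"dy": 0,"dz": -6.4,"rx": 0,"ry": 0,"rz": 0,"gripper": 0.5},{"dx": 0.2,"dy": 0,"dz": -6.4,"rx": 0,"ry": 0,"rz": 0,"gripper": 0.5},{"dx": 0.2,"dy": 0,"dz": -6.4,"rx": 0,"ry": 0,"rz": 0,"gripper": 0.5},{"dx": 0.2,"dy": 0,"dz": -6.4,"rx": 0,"ry": 0,"rz": 0,"gripper": 0.5}]'

```text
clock: 10.5
tool_pos: [597.6, -95.5, 168.4]
tool_rot: [3.141, -0.02, 0.005]
force: [-0.5, -0.1, -0.3]
opening: 16.5
```

Request:
apply_moves --series '[{"dx": 0,"dy": 0,"dz": 2,"rx": 0,"ry": 0,"rz": 0,"gripper": 0.5},{"dx": 0,"dy": 0,"dz": 4,"rx": 0,"ry": 0,"rz": 0,"gripper": 0.5},{"dx": 0,"dy": 0,"dz": 6.5,"rx": 0,"ry": 0,"rz": 0,"gripper": 0.5},{"dx": 0,"dy": 0,"dz": 9,"rx": 0,"ry": 0,"rz": 0,"gripper": 0.5},{"dx": 0,"dy": 0,"dz": 11.5,"rx": 0,"ry": 0,"rz": 0,"gripper": 0.5},{"dx": 0,"dy": 0,"dz": 14,"rx": 0,"ry": 0,"rz": 0,"gripper": 0.5},{"dx": 0,"dy": 0,"dz": 14,"rx": 0,"ry": 0,"rz": 0,"gripper": 0.5}]'

```text
clock: 11.2
tool_pos: [598.5, -95.7, 311.4]
tool_rot: [3.139, -0.02, 0.014]
force: [0.1, -0.0, 0.9]
opening: 5.5
```

Run:
```python
from h import *
st()
im=snap("side","s5.png",(140,120,420,330),2.8)
```

```text
t 11.2 pos [598.5 -95.7 311.4] F [ 0.1 -0.   0.9] op 5.5
x [ 1.    -0.013  0.009] z [ 0.009 -0.002 -1.   ] q [-0.27  0.28  1.24  0.    1.61 -0.26]
```

View pics/s5.png

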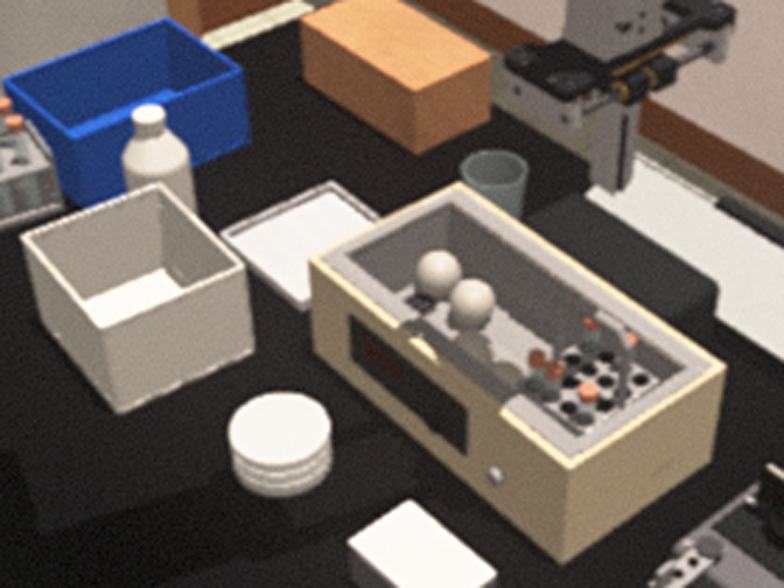

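I lifted before the fingers had closed (opening was still 16.5 mm). The rack still stands in the trough, so I repeat the grasp with more closing time.

Request:
apply_moves --series '[{"dx": 0,"dy": 0.1,"dz": 0,"rx": 0,"ry": 0,"rz": 0,"gripper": 4.5},{"dx": 0,"dy": 0.1,"dz": 0,"rx": 0,"ry": 0,"rz": 0,"gripper": 4.5},{"dx": 0,"dy": 0.1,"dz": 0,"rx": 0,"ry": 0,"rz": 0,"gripper": 4.5},{"dx": 0,"dy": 0.1,"dz": 0,"rx": 0,"ry": 0,"rz": 0,"gripper": 4.5},{"dx": 0,"dy": 0.1,"dz": -5,"rx": 0,"ry": 0,"rz": 0,"gripper": 4.5},{"dx": 0,"dy": 0.1,"dz": -10,"rx": 0,"ry": 0,"rz": 0,"gripper": 4.5},{"dx": 0,"dy": 0.1,"dz": -14,"rx": 0,"ry": 0,"rz": 0,"gripper": 4.5},{"dx": 0,"dy": 0.1,"dz": -14.3,"rx": 0,"ry": 0,"rz": 0,"gripper": 4.5},{"dx": 0,"dy": 0.1,"dz": -14.3,"rx": 0,"ry": 0,"rz": 0,"gripper": 0.3},{"dx": 0,"dy": 0.1,"dz": -14.3,"rx": 0,"ry": 0,"rz": 0,"gripper": 0.3}]'

```text
clock: 12.25
tool_pos: [598.5, -94.7, 166.2]
tool_rot: [3.14, -0.02, 0.007]
force: [0.8, -0.5, -0.8]
opening: 32.1
```

Request:
apply_moves --series '[{"dx": 0,"dy": 0,"dz": 0,"rx": 0,"ry": 0,"rz": 0,"gripper": 0.3},{"dx": 0,"dy": 0,"dz": 0,"rx": 0,"ry": 0,"rz": 0,"gripper": 0.3},{"dx": 0,"dy": 0,"dz": 0,"rx": 0,"ry": 0,"rz": 0,"gripper": 0.3},{"dx": 0,"dy": 0,"dz": 0,"rx": 0,"ry": 0,"rz": 0,"gripper": 0.3},{"dx": 0,"dy": 0,"dz": 0,"rx": 0,"ry": 0,"rz": 0,"gripper": 0.3}]'

```text
clock: 12.75
tool_pos: [597.5, -94.4, 165.2]
tool_rot: [3.141, -0.02, 0.004]
force: [-1.2, 1.0, 5.5]
opening: 9.0
```

Request:
apply_moves --series '[{"dx": 0,"dy": 0,"dz": 1.5,"rx": 0,"ry": 0,"rz": 0,"gripper": 0.3},{"dx": 0,"dy": 0,"dz": 4,"rx": 0,"ry": 0,"rz": 0,"gripper": 0.3},{"dx": 0,"dy": 0,"dz": 6.5,"rx": 0,"ry": 0,"rz": 0,"gripper": 0.3},{"dx": 0,"dy": 0,"dz": 9,"rx": 0,"ry": 0,"rz": 0,"gripper": 0.3},{"dx": 0,"dy": 0,"dz": 11.5,"rx": 0,"ry": 0,"rz": 0,"gripper": 0.3},{"dx": 0,"dy": 0,"dz": 13,"rx": 0,"ry": 0,"rz": 0,"gripper": 0.3},{"dx": 0,"dy": 0,"dz": 13,"rx": 0,"ry": 0,"rz": 0,"gripper": 0.3}]'

```text
clock: 13.45
tool_pos: [597.3, -94.4, 295.1]
tool_rot: [3.141, -0.021, 0.004]
force: [0.2, -0.0, -4.4]
opening: 8.8
```

Run:
```python
from h import *
st()
im=snap("side","s6.png",(240,90,420,330),2.4)
```

```text
t 13.45 pos [597.3 -94.4 295.1] F [ 0.2 -0.  -4.4] op 8.8
x [ 1.    -0.013  0.003] z [ 0.003 -0.001 -1.   ] q [-0.27  0.29  1.27  0.    1.58 -0.26]
```

View pics/s6.png

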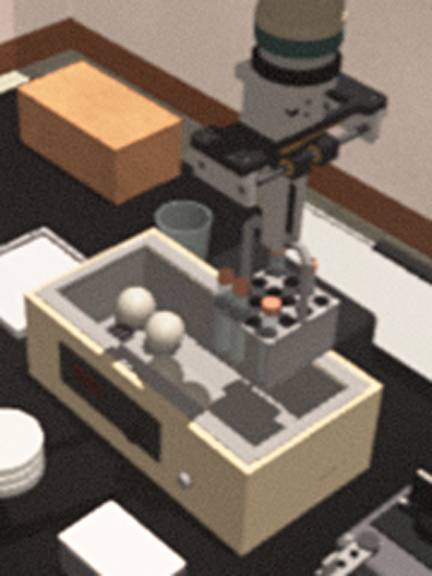

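The rack is held and level above the trough. I carry it to the tray centre, about (604,323).

Request:
apply_moves --series '[{"dx": 0,"dy": 2,"dz": 0,"rx": 0,"ry": 0,"rz": 0,"gripper": 0.3},{"dx": 0.1,"dy": 6,"dz": 0,"rx": 0,"ry": 0,"rz": 0,"gripper": 0.3},{"dx": 0.2,"dy": 10.5,"dz": 0,"rx": 0,"ry": 0,"rz": 0,"gripper": 0.3},{"dx": 0.3,"dy": 15,"dz": 0,"rx": 0,"ry": 0,"rz": 0,"gripper": 0.3},{"dx": 0.4,"dy": 19.5,"dz": 0,"rx": 0,"ry": 0,"rz": 0,"gripper": 0.3},{"dx": 0.5,"dy": 24,"dz": 0,"rx": 0,"ry": 0,"rz": 0,"gripper": 0.3},{"dx": 0.6,"dy": 28.5,"dz": 0,"rx": 0,"ry": 0,"rz": 0,"gripper": 0.3},{"dx": 0.7,"dy": 33,"dz": 0,"rx": 0,"ry": 0,"rz": 0,"gripper": 0.3},{"dx": 0.7,"dy": 37,"dz": 0,"rx": 0,"ry": 0,"rz": 0,"gripper": 0.3},{"dx": 0.7,"dy": 40,"dz": 0,"rx": 0,"ry": 0,"rz": 0,"gripper": 0.3}]'

```text
clock: 14.5
tool_pos: [602.2, 308.5, 290.7]
tool_rot: [3.141, -0.018, -0.007]
force: [-0.3, 0.3, -4.1]
opening: 8.9
```

Request:
apply_moves --series '[{"dx": 0,"dy": 1.5,"dz": 0,"rx": 0,"ry": 0,"rz": 0,"gripper": 0.3},{"dx": 0,"dy": 1.8,"dz": 0,"rx": 0,"ry": 0,"rz": 0,"gripper": 0.3},{"dx": 0,"dy": 1.8,"dz": 0,"rx": 0,"ry": 0,"rz": 0,"gripper": 0.3},{"dx": 0,"dy": 1.8,"dz": -3,"rx": 0,"ry": 0,"rz": 0,"gripper": 0.3},{"dx": 0,"dy": 1.8,"dz": -7,"rx": 0,"ry": 0,"rz": 0,"gripper": 0.3},{"dx": 0,"dy": 1.8,"dz": -11,"rx": 0,"ry": 0,"rz": 0,"gripper": 0.3},{"dx": 0,"dy": 1.8,"dz": -12,"rx": 0,"ry": 0,"rz": 0,"gripper": 0.3},{"dx": 0,"dy": 1.8,"dz": -12,"rx": 0,"ry": 0,"rz": 0,"gripper": 0.3}]'

```text
clock: 15.3
tool_pos: [602.8, 321.5, 172.1]
tool_rot: [3.139, -0.023, -0.006]
force: [-0.2, 0.1, -3.1]
opening: 9.3
```

Run:
```python
from h import *
st()
t=snap("top","t7.png",(60,110,300,370),2.3); im=snap("side","s7.png",(100,80,320,340),2.3)
a,b=cv2.imread("pics/t7.png"),cv2.imread("pics/s7.png");o=np.hstack([a,b])[:,:];o=cv2.resize(o,None,fx=.74,fy=.74);cv2.imwrite("pics/ts7.png",o);print(o.shape)
```

```text
t 15.3 pos [602.8 321.5 172.1] F [-0.2  0.1 -3.1] op 9.3
x [ 1.    -0.015 -0.004] z [-0.004 -0.002 -1.   ] q [ 0.39  0.46  1.3  -0.    1.39  0.4 ]
(443, 783, 3)
```

View pics/ts7.png

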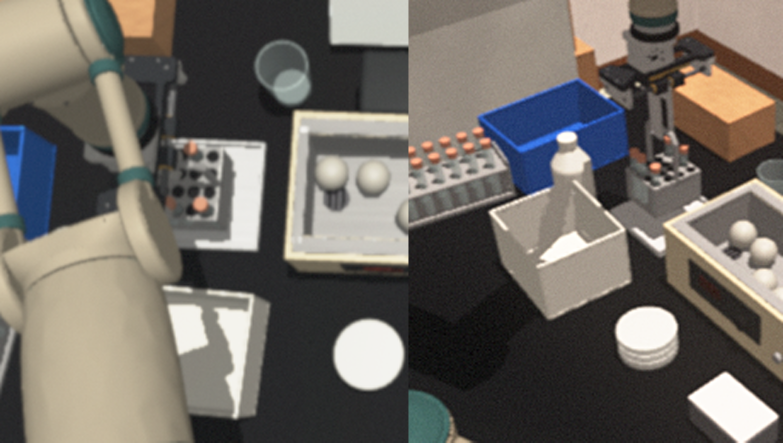

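The rack hangs above the middle of the tray and the tub is unmoved. I lower the last 43 mm.

Request:
apply_moves --series '[{"dx": 0.1,"dy": 0.2,"dz": -2,"rx": 0,"ry": 0,"rz": 0,"gripper": 0.3},{"dx": 0.1,"dy": 0.2,"dz": -3.5,"rx": 0,"ry": 0,"rz": 0,"gripper": 0.3},{"dx": 0.1,"dy": 0.2,"dz": -4.1,"rx": 0,"ry": 0,"rz": 0,"gripper": 0.3},{"dx": 0.1,"dy": 0.2,"dz": -4.4,"rx": 0,"ry": 0,"rz": 0,"gripper": 0.3},{"dx": 0.1,"dy": 0.2,"dz": -4.4,"rx": 0,"ry": 0,"rz": 0,"gripper": 0.3}]'

```text
clock: 15.9
tool_pos: [605.6, 326.0, 131.5]
tool_rot: [-3.141, 0.02, -0.004]
force: [0.2, 0.4, -4.7]
opening: 9.2
```

Request:
apply_moves --series '[{"dx": 0,"dy": 0,"dz": -0.3,"rx": 0,"ry": 0,"rz": 0,"gripper": 0.3},{"dx": 0,"dy": 0,"dz": -0.4,"rx": 0,"ry": 0,"rz": 0,"gripper": 0.3},{"dx": 0,"dy": 0,"dz": -0.4,"rx": 0,"ry": 0,"rz": 0,"gripper": 0.3}]'

```text
clock: 16.2
tool_pos: [605.3, 325.5, 130.8]
tool_rot: [-3.141, 0.02, -0.006]
force: [-4.5, -2.9, 11.9]
opening: 8.6
```

Request:
apply_moves --series '[{"dx": 0,"dy": 0,"dz": 0.2,"rx": 0,"ry": 0,"rz": 0,"gripper": 4},{"dx": 0,"dy": 0,"dz": 0.2,"rx": 0,"ry": 0,"rz": 0,"gripper": 4},{"dx": 0,"dy": 0,"dz": 0.2,"rx": 0,"ry": 0,"rz": 0,"gripper": 4},{"dx": 0,"dy": 0,"dz": 0.2,"rx": 0,"ry": 0,"rz": 0,"gripper": 4},{"dx": 0,"dy": 0,"dz": 3,"rx": 0,"ry": 0,"rz": 0,"gripper": 4},{"dx": 0,"dy": 0,"dz": 8,"rx": 0,"ry": 0,"rz": 0,"gripper": 4},{"dx": 0,"dy": 0,"dz": 13,"rx": 0,"ry": 0,"rz": 0,"gripper": 4},{"dx": 0,"dy": 0,"dz": 17,"rx": 0,"ry": 0,"rz": 0,"gripper": 4},{"dx": 0,"dy": -5,"dz": 20,"rx": 0,"ry": 0,"rz": 0,"gripper": 4},{"dx": 0,"dy": -10,"dz": 20,"rx": 0,"ry": 0,"rz": 0,"gripper": 4}]'

```text
clock: 17.2
tool_pos: [606.6, 234.2, 329.3]
tool_rot: [-3.139, 0.015, -0.013]
force: [0.8, -1.0, -0.7]
opening: 39.9
```

Request:
apply_moves --series '[{"dx": -10,"dy": -22,"dz": -2,"rx": 0,"ry": 0,"rz": -0.2,"gripper": 6},{"dx": -10,"dy": -22,"dz": -2,"rx": 0,"ry": 0,"rz": -0.2,"gripper": 6},{"dx": -10,"dy": -22,"dz": -2,"rx": 0,"ry": 0,"rz": -0.2,"gripper": 6},{"dx": -10,"dy": -22,"dz": -2,"rx": 0,"ry": 0,"rz": -0.2,"gripper": 6},{"dx": -10,"dy": -22,"dz": -2,"rx": 0,"ry": 0,"rz": -0.2,"gripper": 6},{"dx": -10,"dy": -22,"dz": -2,"rx": 0,"ry": 0,"rz": -0.2,"gripper": 6}]'

```text
clock: 17.8
tool_pos: [502.6, 9.1, 305.2]
tool_rot: [3.12, -0.342, -0.001]
force: [0.9, 1.0, 0.5]
opening: 59.8
```

```bash
cat > fk.py <<'E'
import numpy as np
from scipy.optimize import least_squares
from scipy.spatial.transform import Rotation as Ro
D=[([225.7,528.3,204.7],[1.05,.28,1.51,0,1.36,-.12]),([443.5,93.7,282.8],[.06,.05,1.6,0,1.49,.35]),([633.5,-312,278.9],[-.55,.46,1.04,0,1.64,.95]),([607,-284.7,193.1],[-.54,.42,1.31,0,1.41,-.56]),([541.5,-335.4,125.8],[-.66,.42,1.48,0,1.25,-.68]),([550.5,-162.1,312.9],[-.41,.23,1.31,0,1.6,.82]),([594.4,-95,228.8],[-.27,.31,1.4,0,1.43,-.26]),([598.5,-95.7,311.4],[-.27,.28,1.24,0,1.61,-.26]),([602.8,321.5,172.1],[.39,.46,1.3,0,1.39,.4])]
def fk(q,p):
    h,a,d,L2,L3,e,L6=p;z=lambda t:Ro.from_euler('z',t);y=lambda t:Ro.from_euler('y',t)
    R=z(q[0]);S=R*y(q[1]);E=S*y(q[2]);W=E*z(q[3])*y(q[4])
    X=np.array([0,0,h])+R.apply([a,d,0])+S.apply([0,0,L2])+E.apply([e,0,L3])+W.apply([0,0,L6])
    return X,W*z(q[5]+np.pi)
if __name__=="__main__":
    f=lambda p:np.concatenate([fk(q,p)[0]-x for x,q in D])
    r=least_squares(f,[180,0,60,400,400,0,250],x_scale=100)
    print(r.x.round(1),np.abs(r.fun).max().round(1))
E
python3 fk.py
python3 - <<'E'
from h import *
st()
im=snap("top","t8.png",(100,170,500,390),2)
E
```

```text
[ 95.8   1.6  67.5 629.5 420.2  58.6 351.1] 3.9
t 17.8 pos [502.6   9.1 305.2] F [0.9 1.  0.5] op 59.8
x [ 0.976 -0.217 -0.   ] z [-0.001 -0.002 -1.   ] q [-0.12  0.12  1.46 -0.    1.56  0.1 ]
```

View pics/t8.png

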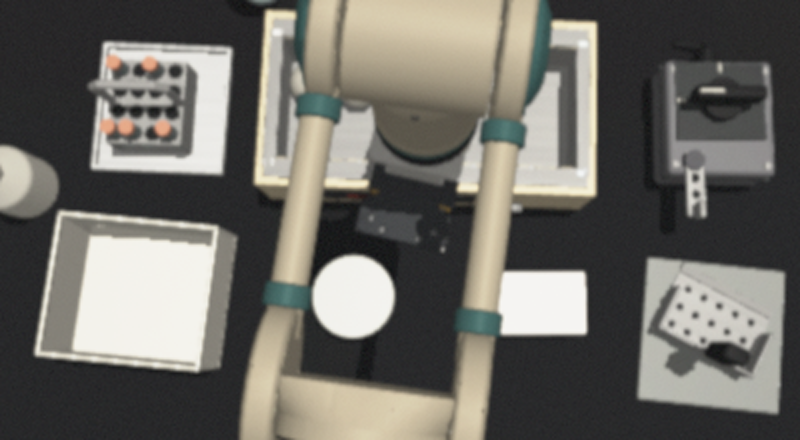

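The rack stands inside the tray, the handle is at OFF and the hasp is out. The scoop is at (715,320) and the tub at (137,290) in the crop, both unmoved. Now I check wrist feasibility for the scoop tilts and refine the scoop and tub poses.

```bash
cat >> fk.py <<'E'
P=[95.8,1.6,67.5,629.5,420.2,58.6,351.1]
LO=np.array([-2.89,-.75,.22,-1.18,.11,-2.7]);HI=np.array([2.89,2.08,2.7,4.32,2.71,2.7])
def ik(X,R,q0):
    def f(q):
        x,r=fk(q,P);return np.r_[(x-X)/100,(R.inv()*r).as_rotvec()]
    s=least_squares(f,np.clip(q0,LO+.01,HI-.01),bounds=(LO,HI));return s.x,np.abs(s.fun).max()
def scoop_tool(edge,yaw,pitch,c=(41,0,0),g=(-42.5,0,121)):
    # scoop point c at world 'edge'; pitch>0 = mouth down; jaw along scoop x, tool z down
    S=Ro.from_euler('z',yaw)*Ro.from_euler('y',pitch)
    return np.array(edge)+S.apply(np.array(g)-np.array(c)),S*Ro.from_euler('x',np.pi)
E
python3 - <<'E'
from h import *
from fk import *
t=lambda x,y:(100+x/2,170+y/2)
print("tub",[pl("top",*t(*p),110) for p in[(60,212),(219,228),(200,370),(37,355)]])
print("tub floor",[pl("top",*t(*p),4) for p in[(90,233),(213,248),(198,362),(73,352)]])
print("scoop",[pl("top",*t(*p),7) for p in[(682,268),(770,320)]],pl("top",*t(727,353),168), pl("top",*t(733,346),170))
q0=[-.83,0,1.8,0,1.3,-.4]
for nm,e,yaw,pi in [("mat",(406,-335,5),-.437,0),("troughA",(598,-45,41),1.571,0),("troughB",(598,165,41),1.571,0),("tiltB",(598,160,80),1.571,-.5),("up",(598,160,160),1.571,-.5),("tub0",(388,270,130),1.571,-.5),("tub1",(388,270,125),1.571,0),("tub2",(388,270,125),1.571,.6),("tub3",(388,270,125),1.571,1.1)]:
    X,R=scoop_tool(e,yaw,pi);q,er=ik(X,R,q0);print(nm,X.round(),q.round(2),round(er,3));q0=q
for yaw in(1.2,.8,.3):
    X,R=scoop_tool((388-30*np.cos(yaw),311-30*np.sin(yaw),125),yaw,1.1);q,er=ik(X,R,q0);print(yaw,X.round(),q.round(2),round(er,3))
E
```

```text
tub [array([469. , 397.6, 110. ]), array([455.6, 229.2, 110. ]), array([308.7, 240.1, 110. ]), array([320.7, 408.5, 110. ])]
tub floor [array([457. , 398.2,   4. ]), array([442.7, 255.9,   4. ]), array([314. , 265.1,   4. ]), array([322.4, 406.4,   4. ])]
scoop [array([ 430.3, -285. ,    7. ]), array([ 373.1, -384.8,    7. ])] [ 336.5 -290.2  168. ] [ 343.4 -295.9  170. ]
mat [ 330. -300.  126.] [-0.89  0.14  1.89 -0.    1.1  -0.45] 0.0
troughA [ 598. -128.  162.] [-0.32  0.36  1.5  -0.    1.29 -1.89] 0.0
troughB [598.  82. 162.] [ 0.02  0.34  1.52 -0.    1.28 -1.55] 0.0
tiltB [598.  29. 146.] [-0.34  0.4   1.58  0.48  1.37 -2.06] 0.0
up [598.  29. 226.] [-0.34  0.35  1.46  0.47  1.52 -1.98] 0.0
tub0 [388. 139. 196.] [-0.25  0.03  1.95  0.5   1.33 -1.98] 0.0
tub1 [388. 187. 246.] [ 0.29  0.03  1.71  0.    1.4  -1.28] 0.0
tub2 [388. 269. 272.] [ 0.77  0.32  1.43 -0.43  1.81 -0.82] 0.0
tub3 [388. 340. 254.] [ 0.95  0.64  1.25 -0.67  2.14 -0.72] 0.0
1.2 [402. 348. 254.] [ 0.81  0.73  1.06 -0.5   2.35 -0.55] 0.0
0.8 [416. 340. 254.] [ 0.65  0.78  0.97 -0.22  2.48 -0.24] 0.0
0.3 [426. 323. 254.] [0.44 0.75 1.02 0.2  2.46 0.22] 0.0
```

Request:
apply_moves --series '[{"dx": -17,"dy": -30.6,"dz": -6,"rx": 0,"ry": 0,"rz": -0.24,"gripper": 6},{"dx": -17,"dy": -30.6,"dz": -6,"rx": 0,"ry": 0,"rz": -0.24,"gripper": 6},{"dx": -17,"dy": -30.6,"dz": -6,"rx": 0,"ry": 0,"rz": -0.24,"gripper": 6},{"dx": -17,"dy": -30.6,"dz": -6,"rx": 0,"ry": 0,"rz": -0.24,"gripper": 6},{"dx": -17,"dy": -30.6,"dz": -6,"rx": 0,"ry": 0,"rz": -0.24,"gripper": 6},{"dx": -17,"dy": -30.6,"dz": -6,"rx": 0,"ry": 0,"rz": -0.24,"gripper": 6},{"dx": -17,"dy": -30.6,"dz": -6,"rx": 0,"ry": 0,"rz": -0.24,"gripper": 6},{"dx": -17,"dy": -30.6,"dz": -6,"rx": 0,"ry": 0,"rz": -0.24,"gripper": 6},{"dx": -17,"dy": -30.6,"dz": -6,"rx": 0,"ry": 0,"rz": -0.24,"gripper": 6}]'

```text
clock: 18.75
tool_pos: [335.3, -293.5, 244.9]
tool_rot: [-3.059, 0.708, -0.0]
force: [0.3, -0.4, -0.5]
opening: 59.7
```

Run:
```python
from h import *
st();print("grip top expected px if at TCP xy",px("side",[333,-297,170]))
im=snap("side","s9.png",(280,250,440,430),3.3)
```

```text
t 18.75 pos [ 335.3 -293.5  244.9] F [ 0.3 -0.4 -0.5] op 59.7
x [ 0.898 -0.44  -0.   ] z [ 0.001  0.001 -1.   ] q [-0.88  0.06  1.68  0.    1.4  -0.42]
grip top expected px if at TCP xy [330.6 348.6]
```

View pics/s9.png

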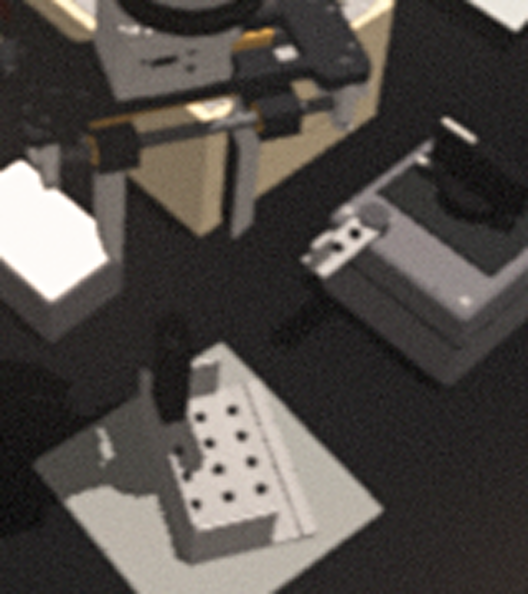

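The grip top is at crop (173,322), directly below the open fingers. I descend and grip it.

Request:
apply_moves --series '[{"dx": -0.1,"dy": -0.3,"dz": -4,"rx": 0,"ry": 0,"rz": 0,"gripper": 6},{"dx": -0.1,"dy": -0.3,"dz": -8,"rx": 0,"ry": 0,"rz": 0,"gripper": 6},{"dx": -0.1,"dy": -0.3,"dz": -11.5,"rx": 0,"ry": 0,"rz": 0,"gripper": 6},{"dx": -0.1,"dy": -0.3,"dz": -11.5,"rx": 0,"ry": 0,"rz": 0,"gripper": 1},{"dx": -0.1,"dy": -0.3,"dz": -11.5,"rx": 0,"ry": 0,"rz": 0,"gripper": 1},{"dx": -0.1,"dy": -0.3,"dz": -11.5,"rx": 0,"ry": 0,"rz": 0,"gripper": 1},{"dx": -0.1,"dy": -0.3,"dz": -11.5,"rx": 0,"ry": 0,"rz": 0,"gripper": 1},{"dx": -0.1,"dy": -0.3,"dz": -11.5,"rx": 0,"ry": 0,"rz": 0,"gripper": 1},{"dx": -0.1,"dy": -0.3,"dz": -11.5,"rx": 0,"ry": 0,"rz": 0,"gripper": 1},{"dx": -0.1,"dy": -0.3,"dz": -11.5,"rx": 0,"ry": 0,"rz": 0,"gripper": 1}]'

```text
clock: 19.8
tool_pos: [334.7, -296.9, 131.4]
tool_rot: [3.06, -0.706, 0.005]
force: [1.2, 0.1, 4.8]
opening: 18.1
```

Run:
```python
from h import *
st()
```

```text
t 19.8 pos [ 334.7 -296.9  131.4] F [1.2 0.1 4.8] op 18.1
x [ 0.899 -0.438  0.003] z [ 0.003 -0.002 -1.   ] q [-0.88  0.14  1.88  0.    1.11 -0.43]
```

Request:
apply_moves --series '[{"dx": 0,"dy": 0,"dz": 3,"rx": 0,"ry": 0,"rz": 0,"gripper": 1},{"dx": 0,"dy": 0,"dz": 7,"rx": 0,"ry": 0,"rz": 0,"gripper": 1},{"dx": 0,"dy": 0,"dz": 11,"rx": 0,"ry": 0,"rz": 0,"gripper": 1},{"dx": 0,"dy": 0,"dz": 15,"rx": 0,"ry": 0,"rz": 0.1,"gripper": 1},{"dx": 2,"dy": 1,"dz": 18,"rx": 0,"ry": 0,"rz": 0.24,"gripper": 1},{"dx": 6,"dy": 3,"dz": 18,"rx": 0,"ry": 0,"rz": 0.38,"gripper": 1},{"dx": 10,"dy": 6,"dz": 18,"rx": 0,"ry": 0,"rz": 0.52,"gripper": 1},{"dx": 14,"dy": 9,"dz": 18,"rx": 0,"ry": 0,"rz": 0.66,"gripper": 1},{"dx": 18,"dy": 12,"dz": 18,"rx": 0,"ry": 0,"rz": 0.8,"gripper": 1},{"dx": 21,"dy": 13,"dz": 18,"rx": 0,"ry": 0,"rz": 0.94,"gripper": 1}]'

```text
clock: 20.8
tool_pos: [544.8, -162.5, 309.2]
tool_rot: [-3.043, -0.77, 0.002]
force: [-0.2, -0.5, -2.7]
opening: 17.8
```

Request:
apply_moves --series '[{"dx": 3,"dy": 2,"dz": 0,"rx": 0,"ry": 0,"rz": 0.14,"gripper": 1},{"dx": 5,"dy": 3.8,"dz": 0,"rx": 0,"ry": 0,"rz": 0.28,"gripper": 1},{"dx": 5,"dy": 3.8,"dz": 0,"rx": 0,"ry": 0,"rz": 0.42,"gripper": 1},{"dx": 5,"dy": 3.8,"dz": 0,"rx": 0,"ry": 0,"rz": 0.56,"gripper": 1},{"dx": 5,"dy": 3.8,"dz": 0,"rx": 0,"ry": 0,"rz": 0.7,"gripper": 1},{"dx": 5,"dy": 3.8,"dz": 0,"rx": 0,"ry": 0,"rz": 0.84,"gripper": 1},{"dx": 5,"dy": 3.8,"dz": 0,"rx": 0,"ry": 0,"rz": 0.98,"gripper": 1},{"dx": 5,"dy": 3.8,"dz": 0,"rx": 0,"ry": 0,"rz": 1.07,"gripper": 1},{"dx": 5,"dy": 3.8,"dz": 0,"rx": 0,"ry": 0,"rz": 1.07,"gripper": 1}]'

```text
clock: 21.7
tool_pos: [592.9, -128.1, 309.0]
tool_rot: [-2.236, -2.204, 0.002]
force: [0.2, 0.1, -3.3]
opening: 17.9
```

Run:
```python
from h import *
st()
im=snap("side","s10.png",(220,100,420,330),2.6)
```

```text
t 21.7 pos [ 592.9 -128.1  309. ] F [ 0.2  0.1 -3.3] op 17.9
x [0.014 1.    0.001] z [-0.003  0.001 -1.   ] q [-0.33  0.29  1.23 -0.    1.62 -1.88]
```

View pics/s10.png

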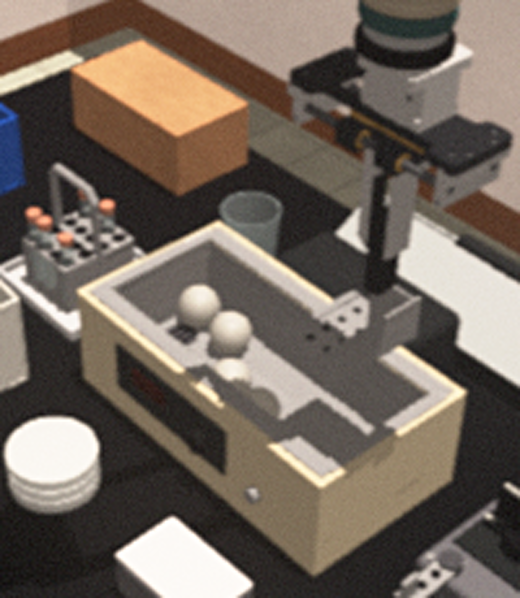

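The scoop is level, mouth towards +y, above the empty end of the trough. The 4 balls are ahead of it and the rack is upright in the tray. I lower it in.

Request:
apply_moves --series '[{"dx": 0.2,"dy": 0,"dz": -3,"rx": 0,"ry": 0,"rz": 0,"gripper": 1},{"dx": 0.2,"dy": 0,"dz": -6,"rx": 0,"ry": 0,"rz": 0,"gripper": 1},{"dx": 0.2,"dy": 0,"dz": -8,"rx": 0,"ry": 0,"rz": 0,"gripper": 1},{"dx": 0.2,"dy": 0,"dz": -9.5,"rx": 0,"ry": 0,"rz": 0,"gripper": 1},{"dx": 0.2,"dy": 0,"dz": -11,"rx": 0,"ry": 0,"rz": 0,"gripper": 1},{"dx": 0.2,"dy": 0,"dz": -12,"rx": 0,"ry": 0,"rz": 0,"gripper": 1},{"dx": 0.2,"dy": 0,"dz": -12,"rx": 0,"ry": 0,"rz": 0,"gripper": 1}]'

```text
clock: 22.45
tool_pos: [594.4, -127.7, 188.4]
tool_rot: [-2.235, -2.202, 0.003]
force: [-0.1, 0.3, -2.8]
opening: 17.9
```

Run:
```python
from h import *
st()
im=snap("side");
cv2.imwrite("pics/s11.png",im)
```

```text
t 22.45 pos [ 594.4 -127.7  188.4] F [-0.1  0.3 -2.8] op 17.9
x [0.015 1.    0.001] z [-0.004  0.001 -1.   ] q [-0.33  0.34  1.46 -0.    1.35 -1.88]
```

Request:
apply_moves --series '[{"dx": 0,"dy": 0,"dz": -1.2,"rx": 0,"ry": 0,"rz": 0,"gripper": 1},{"dx": 0,"dy": 0,"dz": -1.8,"rx": 0,"ry": 0,"rz": 0,"gripper": 1},{"dx": 0,"dy": 0,"dz": -2.1,"rx": 0,"ry": 0,"rz": 0,"gripper": 1},{"dx": 0,"dy": 0,"dz": -2.1,"rx": 0,"ry": 0,"rz": 0,"gripper": 1}]'

```text
clock: 22.9
tool_pos: [595.3, -127.9, 168.7]
tool_rot: [-2.236, -2.205, 0.001]
force: [0.1, -0.7, -1.8]
opening: 17.8
```

Request:
apply_moves --series '[{"dx": 0,"dy": 0,"dz": -0.1,"rx": 0,"ry": 0,"rz": 0,"gripper": 1},{"dx": 0,"dy": 0,"dz": -0.2,"rx": 0,"ry": 0,"rz": 0,"gripper": 1},{"dx": 0,"dy": 0,"dz": -0.2,"rx": 0,"ry": 0,"rz": 0,"gripper": 1}]'

```text
clock: 23.2
tool_pos: [595.7, -128.0, 167.3]
tool_rot: [2.237, 2.206, 0.0]
force: [-0.0, -0.7, -1.8]
opening: 18.1
```

Request:
apply_moves --series '[{"dx": 0,"dy": 0,"dz": -0.15,"rx": 0,"ry": 0,"rz": 0,"gripper": 1},{"dx": 0,"dy": 0,"dz": -0.2,"rx": 0,"ry": 0,"rz": 0,"gripper": 1},{"dx": 0,"dy": 0,"dz": -0.2,"rx": 0,"ry": 0,"rz": 0,"gripper": 1}]'

```text
clock: 23.5
tool_pos: [596.1, -128.1, 166.5]
tool_rot: [2.236, 2.205, 0.001]
force: [-0.7, 0.3, 5.6]
opening: 17.9
```

Request:
apply_moves --series '[{"dx": 0,"dy": 1,"dz": 0.12,"rx": 0,"ry": 0,"rz": 0,"gripper": 1},{"dx": 0,"dy": 3,"dz": 0.12,"rx": 0,"ry": 0,"rz": 0,"gripper": 1},{"dx": 0,"dy": 5,"dz": 0.12,"rx": 0,"ry": 0,"rz": 0,"gripper": 1},{"dx": 0.1,"dy": 7,"dz": 0.12,"rx": 0,"ry": 0,"rz": 0,"gripper": 1},{"dx": 0.1,"dy": 9,"dz": 0.12,"rx": 0,"ry": 0,"rz": 0,"gripper": 1},{"dx": 0.1,"dy": 11,"dz": 0.12,"rx": 0,"ry": 0,"rz": 0,"gripper": 1},{"dx": 0.1,"dy": 13,"dz": 0.12,"rx": 0,"ry": 0,"rz": 0,"gripper": 1},{"dx": 0.2,"dy": 15,"dz": 0.12,"rx": 0,"ry": 0,"rz": 0,"gripper": 1}]'

```text
clock: 24.3
tool_pos: [598.0, 21.7, 167.0]
tool_rot: [2.234, 2.204, -0.001]
force: [0.6, 0.8, -2.7]
opening: 17.9
```

Run:
```python
from h import *
st()
im=snap("side");cv2.imwrite("pics/s12.png",im)
g=cv2.cvtColor(im,cv2.COLOR_BGR2HSV)
# ball-like blobs in bath region
b=cv2.HoughCircles(cv2.GaussianBlur(cv2.cvtColor(im,6),(3,3),0),3,1,8,param1=80,param2=14,minRadius=6,maxRadius=11)
for c in (b[0] if b is not None else []):
    X=pl("side",c[0],c[1],62.5)
    if 520<X[0]<700 and -170<X[1]<190: print(c.round(1),X)
```

```text
t 24.3 pos [598.   21.7 167. ] F [ 0.6  0.8 -2.7] op 17.9
x [ 0.013  1.    -0.003] z [ 0.001 -0.003 -1.   ] q [-0.08  0.33  1.52 -0.    1.29 -1.63]
[295.5 215.5   6.9] [630.4 154.1  62.5]
```

Request:
apply_moves --series '[{"dx": 0,"dy": 1,"dz": 0,"rx": 0,"ry": 0,"rz": 0,"gripper": 1},{"dx": 0,"dy": 2.2,"dz": 0,"rx": 0,"ry": 0,"rz": 0,"gripper": 1},{"dx": 0,"dy": 3.4,"dz": 0,"rx": 0,"ry": 0,"rz": 0,"gripper": 1},{"dx": 0,"dy": 4.4,"dz": 0,"rx": 0,"ry": 0,"rz": 0,"gripper": 1},{"dx": 0,"dy": 5,"dz": 0,"rx": 0,"ry": 0,"rz": 0,"gripper": 1},{"dx": 0,"dy": 5.4,"dz": 0,"rx": 0,"ry": 0,"rz": 0,"gripper": 1},{"dx": 0,"dy": 5.6,"dz": 0,"rx": 0,"ry": 0,"rz": 0,"gripper": 1}]'

```text
clock: 25.05
tool_pos: [599.0, 69.2, 169.6]
tool_rot: [2.223, 2.197, -0.016]
force: [-2.1, -20.3, 16.3]
opening: 18.4
```

Run:
```python
from h import *
st()
snap("side","s13.png",(230,130,400,270),3.2)
a=cv2.imread("pics/s13.png");snap("top","t13.png",(220,160,410,290),2)
b=cv2.imread("pics/t13.png");h=max(a.shape[0],b.shape[0]);P=lambda x:cv2.copyMakeBorder(x,0,h-x.shape[0],0,0,0)
o=np.hstack([P(a),P(b)]);o=cv2.resize(o,None,fx=.85,fy=.85);print(o.shape);cv2.imwrite("pics/st13.png",o)
```

```text
t 25.05 pos [599.   69.2 169.6] F [ -2.1 -20.3  16.3] op 18.4
x [ 0.012  1.    -0.018] z [ 0.004 -0.018 -1.   ] q [ 0.01  0.34  1.5  -0.02  1.3  -1.54]
(381, 785, 3)
```

View pics/st13.png

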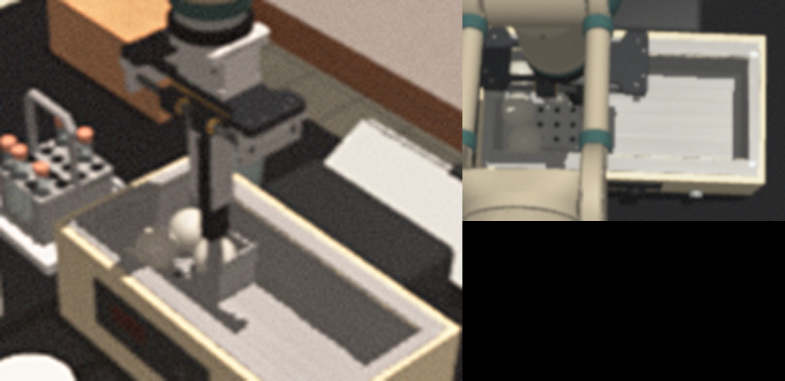

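The balls are packed against the drain-end wall: two at (188,228) and (155,245), and one behind the grip in the pan. The push jams at 20 N, 18 mm short of the wall. I back off and push again with a small side wiggle.

Request:
apply_moves --series '[{"dx": 0,"dy": -2,"dz": 0.1,"rx": 0,"ry": 0,"rz": 0,"gripper": 1},{"dx": 0.3,"dy": -2,"dz": 0.1,"rx": 0,"ry": 0,"rz": 0,"gripper": 1},{"dx": -0.3,"dy": -1.2,"dz": 0.1,"rx": 0,"ry": 0,"rz": 0,"gripper": 1},{"dx": 0.3,"dy": -0.8,"dz": 0.1,"rx": 0,"ry": 0,"rz": 0,"gripper": 1},{"dx": -0.3,"dy": -0.5,"dz": 0.1,"rx": 0,"ry": 0,"rz": 0,"gripper": 1},{"dx": 0.3,"dy": -0.2,"dz": 0.1,"rx": 0,"ry": 0,"rz": 0,"gripper": 1},{"dx": -0.3,"dy": 0,"dz": 0.1,"rx": 0,"ry": 0,"rz": 0,"gripper": 1},{"dx": 0,"dy": 0.2,"dz": 0.1,"rx": 0,"ry": 0,"rz": 0,"gripper": 1}]'

```text
clock: 25.95
tool_pos: [595.5, 73.0, 169.4]
tool_rot: [2.228, 2.202, -0.02]
force: [-9.0, -18.7, 17.5]
opening: 18.3
```

Run:
```python
from h import *
st()
```

```text
t 25.95 pos [595.5  73.  169.4] F [ -9.  -18.7  17.5] op 18.3
x [ 0.011  1.    -0.016] z [-0.003 -0.016 -1.   ] q [ 0.02  0.34  1.51 -0.02  1.3  -1.54]
```

Request:
apply_moves --series '[{"dx": 0.5,"dy": 0.2,"dz": 0,"rx": 0,"ry": 0,"rz": 0,"gripper": 1},{"dx": 0,"dy": 0.4,"dz": 0,"rx": 0,"ry": 0,"rz": 0,"gripper": 1},{"dx": 0.4,"dy": 0.4,"dz": 0,"rx": 0,"ry": 0,"rz": 0,"gripper": 1},{"dx": 0.2,"dy": -0.5,"dz": 0.1,"rx": 0.05,"ry": 0,"rz": 0,"gripper": 1},{"dx": 0.2,"dy": -1.65,"dz": 0.1,"rx": 0.14,"ry": 0,"rz": 0,"gripper": 1},{"dx": 0.2,"dy": -2.4,"dz": 0.1,"rx": 0.21,"ry": 0,"rz": 0,"gripper": 1},{"dx": 0.2,"dy": -3.1,"dz": 0.0,"rx": 0.28,"ry": 0,"rz": 0,"gripper": 1},{"dx": 0.2,"dy": -3.8,"dz": -0.1,"rx": 0.35,"ry": 0,"rz": 0,"gripper": 1},{"dx": 0.2,"dy": -4.4,"dz": -0.3,"rx": 0.42,"ry": 0,"rz": 0,"gripper": 1},{"dx": 0.2,"dy": -5.1,"dz": -0.4,"rx": 0.5,"ry": 0,"rz": 0,"gripper": 1}]'

```text
clock: 26.95
tool_pos: [599.5, 30.4, 162.7]
tool_rot: [-1.951, -1.924, -0.495]
force: [0.4, -0.2, -3.2]
opening: 18.1
```

Run:
```python
from h import *
st()
a=snap("side","s14.png",(230,130,400,270),3.2)
```

```text
t 26.95 pos [599.5  30.4 162.7] F [ 0.4 -0.2 -3.2] op 18.1
x [0.014 0.875 0.483] z [-0.     0.483 -0.875] q [-0.37  0.4   1.55  0.47  1.41 -2.06]
```

View pics/s14.png

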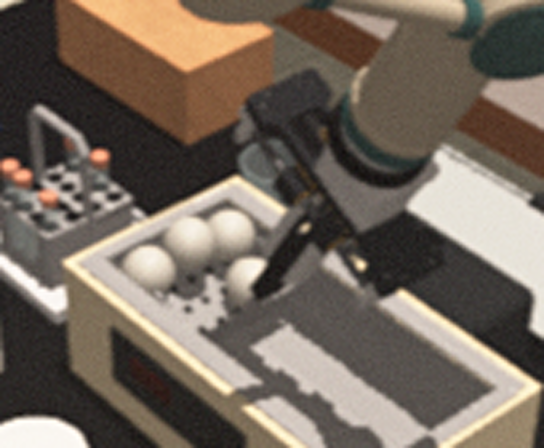

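All four balls are visible at crop (150,268), (190,240), (230,232) and (248,278). I check whether the front three are carried by the pan or lie on the floor.

Run:
```python
from h import *
for u,v in[(150,268),(190,240),(230,232),(248,278)]:
    p=(230+u/3.2,130+v/3.2);print([pl("side",*p,z) for z in(62.5,80,95,110)])
```

```text
[array([595.8, 194.5,  62.5]), array([582.5, 177.1,  80. ]), array([571. , 162.2,  95. ]), array([559.6, 147.4, 110. ])]
[array([648.4, 202.3,  62.5]), array([634. , 184.8,  80. ]), array([621.7, 169.8,  95. ]), array([609.4, 154.8, 110. ])]
[array([683.4, 187.6,  62.5]), array([668.4, 170.4,  80. ]), array([655.5, 155.7,  95. ]), array([642.6, 140.9, 110. ])]
[array([651.8, 127.4,  62.5]), array([637.4, 111.4,  80. ]), array([625. ,  97.6,  95. ]), array([612.6,  83.8, 110. ])]
```

The front three are lifted (z≈110) but wedged across the full 132 mm trough width, in front of the pan's side-wall ends. The fourth is inside the pan. I wiggle sideways at a steeper tilt so they slip in.

Request:
apply_moves --series '[{"dx": 0,"dy": -0.9,"dz": -0.7,"rx": 0.13,"ry": 0,"rz": 0,"gripper": 1},{"dx": 0.4,"dy": -0.9,"dz": -0.7,"rx": 0.13,"ry": 0,"rz": 0,"gripper": 1},{"dx": 0.4,"dy": -0.9,"dz": -0.7,"rx": 0.13,"ry": 0,"rz": 0,"gripper": 1},{"dx": -0.3,"dy": -0.9,"dz": -0.7,"rx": 0.13,"ry": 0,"rz": 0,"gripper": 1},{"dx": -0.8,"dy": -0.9,"dz": -0.7,"rx": 0.13,"ry": 0,"rz": 0,"gripper": 1},{"dx": -0.8,"dy": -0.9,"dz": -0.7,"rx": 0.13,"ry": 0,"rz": 0,"gripper": 1},{"dx": 0,"dy": -0.9,"dz": -0.7,"rx": 0.13,"ry": 0,"rz": 0,"gripper": 1},{"dx": 0.5,"dy": -0.9,"dz": -0.7,"rx": 0.13,"ry": 0,"rz": 0,"gripper": 1},{"dx": 0.5,"dy": -0.9,"dz": -0.7,"rx": 0.13,"ry": 0,"rz": 0,"gripper": 1},{"dx": -0.1,"dy": -0.9,"dz": -0.7,"rx": 0.13,"ry": 0,"rz": 0,"gripper": 1}]'

```text
clock: 28.0
tool_pos: [599.7, 19.9, 156.2]
tool_rot: [-1.872, -1.847, -0.603]
force: [-0.3, -0.7, -3.3]
opening: 18.0
```

```bash
cat >> h.py <<'E'
def balls(n,im,box):
    "bright ball blobs inside box, as circles; prints pixel circles"
    x0,y0,x1,y1=box;g=cv2.resize(cv2.cvtColor(im,cv2.COLOR_BGR2GRAY)[y0:y1,x0:x1],None,fx=4,fy=4,interpolation=cv2.INTER_CUBIC)
    g=cv2.GaussianBlur(g,(9,9),0);c=cv2.HoughCircles(g,cv2.HOUGH_GRADIENT,1,28,param1=60,param2=18,minRadius=32,maxRadius=52)
    c=[] if c is None else c[0]
    return [(x0+u/4,y0+v/4,r/4,int(g[min(int(v),g.shape[0]-1),min(int(u),g.shape[1]-1)])) for u,v,r in c]
E
python3 - <<'E'
from h import *
st()
old=cv2.imread("pics/s14.png")
im=snap("side");cv2.imwrite("pics/s15.png",im)
for b in balls("side",im,(230,170,340,250)):
    print(np.round(b,1),pl("side",b[0],b[1],62.5),pl("side",b[0],b[1],90),pl("side",b[0],b[1],110))
E
```

```text
t 28.0 pos [599.7  19.9 156.2] F [-0.3 -0.7 -3.3] op 18.0
x [0.013 0.808 0.589] z [ 0.001  0.589 -0.808] q [-0.45  0.45  1.55  0.56  1.46 -2.16]
[302.9 203.4   9.5 216. ] [682.9 182.6  62.5] [659.2 155.7  90. ] [642.1 136.1 110. ]
[295.1 222.4  11.4 239. ] [609.9 131.8  62.5] [588.5 106.4  90. ] [572.9  87.9 110. ]
[312.1 182.6   8.4  94. ] [772.3 242.2  62.5] [746.  213.5  90. ] [726.9 192.6 110. ]
[309.9 237.1   8.4  93. ] [599.5  58.8  62.5] [578.4  35.6  90. ] [563.   18.8 110. ]
```

```bash
cat > bl.py <<'E'
from h import *
def find(im,box,thr=165):
    x0,y0,x1,y1=box;k=6
    c=cv2.resize(im[y0:y1,x0:x1],None,fx=k,fy=k,interpolation=cv2.INTER_CUBIC);g=cv2.GaussianBlur(cv2.cvtColor(c,6),(11,11),0)
    C=cv2.HoughCircles(g,cv2.HOUGH_GRADIENT,1,60,param1=50,param2=13,minRadius=45,maxRadius=66)
    out=[]
    for u,v,r in (C[0] if C is not None else []):
        m=np.zeros_like(g);cv2.circle(m,(int(u),int(v)),int(r*.75),255,-1)
        mu,sd=cv2.meanStdDev(g,mask=m)
        out.append((round(x0+u/k,1),round(y0+v/k,1),round(r/k,1),int(mu[0,0]),int(sd[0,0])))
    return out
E
python3 - <<'E'
from bl import *
s14=cv2.imread("pics/s14.png")
print("s14 ref (true px 276.9,213.8 289.4,205 301.9,202.5 307.5,216.9)")
im=cv2.imread("pics/s15.png");
for b in find(im,(240,180,340,250)):print(b)
t=snap("top");cv2.imwrite("pics/t15.png",t);print("top")
for b in find(t,(225,175,300,275)):print(b,pl("top",b[0],b[1],90))
E
```

```text
s14 ref (true px 276.9,213.8 289.4,205 301.9,202.5 307.5,216.9)
(np.float32(307.6), np.float32(218.9), np.float32(8.5), 180, 57)
(np.float32(282.1), np.float32(216.1), np.float32(9.6), 180, 44)
(np.float32(302.2), np.float32(202.9), np.float32(7.7), 200, 33)
(np.float32(250.4), np.float32(191.2), np.float32(10.1), 128, 47)
(np.float32(294.9), np.float32(223.4), np.float32(10.7), 192, 36)
(np.float32(261.8), np.float32(196.2), np.float32(9.8), 113, 34)
(np.float32(321.1), np.float32(200.2), np.float32(8.6), 153, 65)
(np.float32(250.8), np.float32(220.4), np.float32(8.4), 150, 56)
(np.float32(268.6), np.float32(212.6), np.float32(9.8), 159, 43)
top
(np.float32(257.2), np.float32(202.1), np.float32(10.3), 201, 18) [641.3 138.5  90. ]
```

Request:
apply_moves --series '[{"dx": 0.4,"dy": -0.7,"dz": -0.3,"rx": 0.1,"ry": 0,"rz": 0,"gripper": 1},{"dx": 0.9,"dy": -0.7,"dz": -0.3,"rx": 0.1,"ry": 0,"rz": 0,"gripper": 1},{"dx": 0.9,"dy": -0.7,"dz": -0.3,"rx": 0.1,"ry": 0,"rz": 0,"gripper": 1},{"dx": 0.9,"dy": -0.2,"dz": -0.3,"rx": 0.1,"ry": 0,"rz": 0,"gripper": 1},{"dx": 0.2,"dy": -0.7,"dz": -0.3,"rx": 0.1,"ry": 0,"rz": 0,"gripper": 1},{"dx": -0.5,"dy": -0.7,"dz": -0.3,"rx": 0.1,"ry": 0,"rz": 0,"gripper": 1},{"dx": -1.1,"dy": -0.7,"dz": -0.3,"rx": 0.1,"ry": 0,"rz": 0,"gripper": 1},{"dx": -1.1,"dy": -0.2,"dz": -0.3,"rx": 0.1,"ry": 0,"rz": 0,"gripper": 1},{"dx": -0.6,"dy": -0.7,"dz": -0.3,"rx": 0.1,"ry": 0,"rz": 0,"gripper": 1},{"dx": -0.2,"dy": -0.7,"dz": -0.3,"rx": 0.1,"ry": 0,"rz": 0,"gripper": 1}]'

```text
clock: 29.1
tool_pos: [596.7, 12.8, 153.4]
tool_rot: [-1.807, -1.782, -0.68]
force: [0.6, -0.3, -2.9]
opening: 17.9
```

Run:
```python
from bl import *
st()
im=snap("side");cv2.imwrite("pics/s16.png",im)
for b in find(im,(240,180,340,250)):
  if b[3]>165:print(b,pl("side",b[0],b[1],80),pl("side",b[0],b[1],110))
t=snap("top");cv2.imwrite("pics/t16.png",t);print("top")
for b in find(t,(225,175,310,275)):print(b,pl("top",b[0],b[1],90))
```

```text
t 29.1 pos [596.7  12.8 153.4] F [ 0.6 -0.3 -2.9] op 17.9
x [0.014 0.745 0.667] z [-0.001  0.667 -0.745] q [-0.5   0.49  1.56  0.63  1.51 -2.23]
(np.float32(307.4), np.float32(216.8), np.float32(7.7), 204, 31) [637.4 111.8  80. ] [612.7  84.2 110. ]
(np.float32(282.4), np.float32(214.4), np.float32(9.6), 183, 43) [592.2 164.9  80. ] [569.  135.6 110. ]
(np.float32(293.9), np.float32(223.1), np.float32(9.7), 194, 38) [591.8 115.5  80. ] [568.6  87.8 110. ]
top
(np.float32(258.9), np.float32(200.4), np.float32(10.0), 203, 16) [645.3 134.9  90. ]
(np.float32(274.1), np.float32(209.6), np.float32(10.9), 192, 26) [625.1 100.4  90. ]
(np.float32(247.2), np.float32(236.6), np.float32(9.1), 150, 30) [563. 157.  90.]
(np.float32(274.2), np.float32(227.4), np.float32(8.4), 211, 9) [584.9  98.8  90. ]
```

Two balls (B, C) now sit at the pan's back. The other two (A, D) sit on the front strip beyond the side walls and would fall off if lifted. I level the scoop and pull it back smartly so A and D stay in the trough, then carry B and C.

Request:
apply_moves --series '[{"dx": 0.1,"dy": 0.43,"dz": 0.73,"rx": -0.14,"ry": 0,"rz": 0,"gripper": 1},{"dx": 0.1,"dy": 1.38,"dz": 1.31,"rx": -0.28,"ry": 0,"rz": 0,"gripper": 1},{"dx": 0.1,"dy": 2.58,"dz": 1.66,"rx": -0.42,"ry": 0,"rz": 0,"gripper": 1},{"dx": 0.1,"dy": 4.0,"dz": 1.66,"rx": -0.56,"ry": 0,"rz": 0,"gripper": 1},{"dx": 0.1,"dy": 5.6,"dz": 1.6,"rx": -0.7,"ry": 0,"rz": 0,"gripper": 1},{"dx": 0.1,"dy": 5.9,"dz": 1.5,"rx": -0.73,"ry": 0,"rz": 0,"gripper": 1},{"dx": 0.1,"dy": 5.9,"dz": 1.5,"rx": -0.73,"ry": 0,"rz": 0,"gripper": 1}]'

```text
clock: 29.9
tool_pos: [596.2, 76.8, 168.6]
tool_rot: [-2.228, -2.208, -0.002]
force: [-0.0, 1.7, -0.2]
opening: 17.9
```

Request:
apply_moves --series '[{"dx": 0,"dy": -2,"dz": 0,"rx": 0,"ry": 0,"rz": 0,"gripper": 1},{"dx": 0,"dy": -6,"dz": 0,"rx": 0,"ry": 0,"rz": 0,"gripper": 1},{"dx": 0,"dy": -9.5,"dz": 0,"rx": 0.03,"ry": 0,"rz": 0,"gripper": 1},{"dx": 0,"dy": -11.5,"dz": 0,"rx": 0.1,"ry": 0,"rz": 0,"gripper": 1},{"dx": 0,"dy": -12.5,"dz": 0,"rx": 0.2,"ry": 0,"rz": 0,"gripper": 1}]'

```text
clock: 30.4
tool_pos: [597.0, -54.9, 168.6]
tool_rot: [-2.129, -2.097, -0.215]
force: [-0.0, 0.4, -2.8]
opening: 17.6
```

Run:
```python
from bl import *
st()
im=snap("side");cv2.imwrite("pics/s17.png",im)
for b in find(im,(240,170,380,280)):
  if b[3]>160:print(b,pl("side",b[0],b[1],62.5),pl("side",b[0],b[1],80))
t=snap("top");cv2.imwrite("pics/t17.png",t);print("top")
for b in find(t,(225,175,395,275)):
  if b[3]>140:print(b,pl("top",b[0],b[1],62.5))
```

```text
t 30.4 pos [597.  -54.9 168.6] F [-0.   0.4 -2.8] op 17.6
x [0.015 0.979 0.203] z [-0.     0.203 -0.979] q [-0.33  0.36  1.5   0.2   1.36 -1.94]
(np.float32(247.1), np.float32(272.4), np.float32(10.9), 247, 0) [393.8  62.   62.5] [384.4  47.2  80. ]
(np.float32(301.4), np.float32(216.2), np.float32(7.9), 197, 36) [640.9 140.9  62.5] [626.7 124.6  80. ]
(np.float32(290.2), np.float32(234.9), np.float32(8.1), 210, 16) [565.6 100.3  62.5] [552.8  84.8  80. ]
(np.float32(304.2), np.float32(253.9), np.float32(8.2), 180, 46) [544.7  19.4  62.5] [532.3   5.4  80. ]
top
(np.float32(256.2), np.float32(206.9), np.float32(10.9), 187, 30) [637.1 143.5  62.5]
(np.float32(273.6), np.float32(239.2), np.float32(10.3), 195, 23) [563.6 101.4  62.5]
(np.float32(317.6), np.float32(259.6), np.float32(8.7), 160, 47) [519.5   1.8  62.5]
(np.float32(359.2), np.float32(233.1), np.float32(9.3), 156, 32) [581.8 -90.6  62.5]
```

Two balls remain on the trough floor, (638,142) and (564,101), and both views agree. The other two should be in the scoop. I lift it and check that the tub has not moved.

Request:
apply_moves --series '[{"dx": 0,"dy": -1.2,"dz": 0.2,"rx": 0.1,"ry": 0,"rz": 0,"gripper": 1},{"dx": 0,"dy": -2.4,"dz": 0.4,"rx": 0.2,"ry": 0,"rz": 0,"gripper": 1},{"dx": 0,"dy": -3.4,"dz": 0.8,"rx": 0.3,"ry": 0,"rz": 0,"gripper": 1},{"dx": 0,"dy": -3.4,"dz": 2.5,"rx": 0.3,"ry": 0,"rz": 0,"gripper": 1},{"dx": 0,"dy": -3.4,"dz": 5,"rx": 0.3,"ry": 0,"rz": 0,"gripper": 1},{"dx": 0,"dy": -3.4,"dz": 7.5,"rx": 0.3,"ry": 0,"rz": 0,"gripper": 1},{"dx": 0,"dy": -3.4,"dz": 10,"rx": 0.3,"ry": 0,"rz": 0,"gripper": 1},{"dx": 0,"dy": -3.4,"dz": 12,"rx": 0.3,"ry": 0,"rz": 0,"gripper": 1},{"dx": 0,"dy": -3.4,"dz": 12,"rx": 0.3,"ry": 0,"rz": 0,"gripper": 1}]'

```text
clock: 31.4
tool_pos: [598.5, -87.4, 291.0]
tool_rot: [-1.956, -1.931, -0.494]
force: [0.3, -1.2, -2.2]
opening: 18.0
```

```bash
cat >> bl.py <<'E'
def tub(im):
    b=im[262:375,100:235].astype(int);m=((b.min(2)>95)&(b.max(2)-b.min(2)<45)).astype(np.uint8)
    c=max(cv2.findContours(m,cv2.RETR_EXTERNAL,cv2.CHAIN_APPROX_SIMPLE)[0],key=cv2.contourArea)
    r=cv2.minAreaRect(c);return np.round(np.array(r[0])+[100,262],1),np.round(r[1],1),round(r[2],1)
E
python3 - <<'E'
from bl import *
st()
t=snap("top");cv2.imwrite("pics/t18.png",t);im=snap("side");cv2.imwrite("pics/s18.png",im)
print("tub then/now",tub(cv2.imread("pics/top0.png")),tub(t))
E0=None
s=monitor.observe();R=Ro.from_rotvec(s["tool_rot"]).as_matrix()
# expected ball px at pan back (scoop frame x=-17,z=25,y=+-30); tool x = scoop x, tool z=-scoop z
for y in(-32,-20,0,20,32):
    X=np.array(s["tool_pos"])+R@np.array([25.5,-y,101.]);print(y,X.round(),px("top",X),px("side",X))
for b in find(im,(230,120,420,290)):
  if b[3]>160:print("side",b)
for b in find(t,(225,165,420,275)):
  if b[3]>140:print("top",b)
E
```

```text
t 31.4 pos [598.5 -87.4 291. ] F [ 0.3 -1.2 -2.2] op 18.0
x [0.012 0.879 0.477] z [ 0.004  0.477 -0.879] q [-0.54  0.38  1.25  0.43  1.76 -2.07]
tub then/now (array([167.3, 315.3]), array([94.8, 75. ]), 5.7) (array([167.3, 315.4]), array([95., 75.]), 5.6)
-32 [630. -17. 211.] [328.4 194.3] [340.4 201.5]
-20 [618. -17. 211.] [328.2 200.1] [336.8 203.4]
0 [598. -16. 211.] [327.9 209.9] [330.8 206.6]
20 [578. -16. 211.] [327.6 219.7] [324.6 209.8]
32 [566. -16. 211.] [327.4 225.6] [320.9 211.8]
side (np.float32(246.9), np.float32(272.4), np.float32(10.9), 247, 0)
side (np.float32(290.2), np.float32(235.1), np.float32(8.0), 210, 16)
side (np.float32(326.6), np.float32(209.8), np.float32(10.0), 177, 47)
side (np.float32(340.6), np.float32(200.8), np.float32(8.4), 173, 66)
side (np.float32(376.1), np.float32(196.1), np.float32(9.8), 221, 21)
side (np.float32(382.9), np.float32(249.8), np.float32(10.3), 169, 50)
top (np.float32(256.2), np.float32(206.6), np.float32(10.9), 191, 28)
top (np.float32(328.6), np.float32(192.4), np.float32(10.1), 208, 13)
top (np.float32(328.8), np.float32(214.8), np.float32(10.2), 209, 11)
top (np.float32(389.2), np.float32(265.8), np.float32(9.0), 191, 51)
top (np.float32(273.2), np.float32(239.6), np.float32(10.0), 196, 25)
```

Both views show two balls in the scoop and two left in the trough, and the tub is unmoved. I carry the load to the tub.

Request:
apply_moves --series '[{"dx": -1.5,"dy": 1.4,"dz": 0,"rx": 0,"ry": 0,"rz": 0,"gripper": 1},{"dx": -4,"dy": 3.8,"dz": 0,"rx": 0,"ry": 0,"rz": 0,"gripper": 1},{"dx": -7,"dy": 6.7,"dz": 0,"rx": 0,"ry": 0,"rz": 0,"gripper": 1},{"dx": -10,"dy": 9.5,"dz": 0,"rx": 0,"ry": 0,"rz": 0,"gripper": 1},{"dx": -13,"dy": 12.4,"dz": 0,"rx": 0,"ry": 0,"rz": 0,"gripper": 1},{"dx": -16,"dy": 15.2,"dz": 0,"rx": 0,"ry": 0,"rz": 0,"gripper": 1},{"dx": -19,"dy": 18.1,"dz": 0,"rx": 0,"ry": 0,"rz": 0,"gripper": 1},{"dx": -20.5,"dy": 19.5,"dz": -1,"rx": 0,"ry": 0,"rz": 0,"gripper": 1},{"dx": -21.2,"dy": 20.4,"dz": -3,"rx": 0,"ry": 0,"rz": 0,"gripper": 1},{"dx": -21.2,"dy": 20.4,"dz": -5,"rx": 0,"ry": 0,"rz": 0,"gripper": 1}]'

```text
clock: 32.5
tool_pos: [382.7, 118.5, 236.8]
tool_rot: [-1.951, -1.927, -0.489]
force: [0.4, -0.6, -2.1]
opening: 17.4
```

Run:
```python
from bl import *
s=st()
R=Ro.from_rotvec(s["tool_rot"]).as_matrix();X=np.array(s["tool_pos"])
print("edge",(X+R@np.array([83.5,0,126])).round(),"back",(X+R@np.array([-.5,0,126])).round())
```

```text
t 32.5 pos [382.7 118.5 236.8] F [ 0.4 -0.6 -2.1] op 17.4
x [0.013 0.877 0.479] z [-0.003  0.479 -0.878] q [-0.36  0.    1.88  0.47  1.46 -2.01]
edge [383. 252. 166.] back [382. 178. 126.]
```

Request:
apply_moves --series '[{"dx": 0.1,"dy": 1.5,"dz": 1.2,"rx": -0.14,"ry": 0,"rz": 0,"gripper": 1},{"dx": 0.2,"dy": 2.85,"dz": 2.3,"rx": -0.28,"ry": 0,"rz": 0,"gripper": 1},{"dx": 0.3,"dy": 4.4,"dz": 3.2,"rx": -0.42,"ry": 0,"rz": 0,"gripper": 1},{"dx": 0.3,"dy": 6.2,"dz": 3.9,"rx": -0.56,"ry": 0,"rz": 0,"gripper": 1},{"dx": 0.3,"dy": 8.1,"dz": 4.3,"rx": -0.7,"ry": 0,"rz": 0,"gripper": 1},{"dx": 0.3,"dy": 10.1,"dz": 4.8,"rx": -0.84,"ry": 0,"rz": 0,"gripper": 1},{"dx": 0.3,"dy": 12.2,"dz": 5.0,"rx": -0.98,"ry": 0,"rz": 0,"gripper": 1},{"dx": 0.3,"dy": 14.3,"dz": 4.9,"rx": -1.12,"ry": 0,"rz": 0,"gripper": 1},{"dx": 0.3,"dy": 16.4,"dz": 4.7,"rx": -1.26,"ry": 0,"rz": 0,"gripper": 1},{"dx": 0.3,"dy": 18.4,"dz": 4.2,"rx": -1.4,"ry": 0,"rz": 0,"gripper": 1}]'

```text
clock: 33.5
tool_pos: [387.9, 303.1, 279.1]
tool_rot: [1.689, 1.67, -0.81]
force: [1.0, -0.7, -1.9]
opening: 18.0
```

```bash
cat >> bl.py <<'E'
def edge():
    s=st();R=Ro.from_rotvec(s["tool_rot"]).as_matrix();X=np.array(s["tool_pos"])
    print("edge",(X+R@np.array([83.5,0,126])).round(),"back",(X+R@np.array([-.5,0,126])).round())
E
python3 - <<'E'
from bl import *
edge()
E
```

```text
t 33.5 pos [387.9 303.1 279.1] F [ 1.  -0.7 -1.9] op 18.0
x [ 0.012  0.619 -0.786] z [ 0.001 -0.786 -0.619] q [ 0.91  0.54  1.27 -0.58  2.05 -0.73]
edge [389. 256. 136.] back [388. 204. 201.]
```

Request:
apply_moves --series '[{"dx": 0,"dy": 1.9,"dz": -0.8,"rx": -0.14,"ry": 0,"rz": 0,"gripper": 1},{"dx": 0,"dy": 1.9,"dz": -0.8,"rx": -0.14,"ry": 0,"rz": 0,"gripper": 1},{"dx": 0,"dy": 1.9,"dz": -0.8,"rx": -0.14,"ry": 0,"rz": 0,"gripper": 1},{"dx": 0,"dy": 1.9,"dz": -0.8,"rx": -0.14,"ry": 0,"rz": 0,"gripper": 1}]'

```text
clock: 33.9
tool_pos: [388.5, 319.2, 273.7]
tool_rot: [1.6, 1.576, -0.9]
force: [0.5, -0.6, -1.7]
opening: 18.0
```

Request:
apply_moves --series '[{"dx": 0,"dy": -1.9,"dz": 1.8,"rx": 0.14,"ry": 0,"rz": 0,"gripper": 1},{"dx": 0,"dy": -3.9,"dz": 3.8,"rx": 0.28,"ry": 0,"rz": 0,"gripper": 1},{"dx": 0,"dy": -6.5,"dz": 5.8,"rx": 0.42,"ry": 0,"rz": 0,"gripper": 1},{"dx": 0,"dy": -9.5,"dz": 6,"rx": 0.56,"ry": 0,"rz": 0,"gripper": 1},{"dx": 0,"dy": -13,"dz": 6,"rx": 0.7,"ry": 0,"rz": 0,"gripper": 1},{"dx": 1,"dy": -17.5,"dz": 6,"rx": 0.84,"ry": 0,"rz": 0,"gripper": 1},{"dx": 2.5,"dy": -22,"dz": 6,"rx": 0.98,"ry": 0,"rz": 0,"gripper": 1},{"dx": 5,"dy": -26,"dz": 6,"rx": 1.04,"ry": 0,"rz": 0,"gripper": 1},{"dx": 9,"dy": -29,"dz": 6,"rx": 1.04,"ry": 0,"rz": 0,"gripper": 1},{"dx": 13,"dy": -32,"dz": 6,"rx": 1.04,"ry": 0,"rz": 0,"gripper": 1}]'

```text
clock: 34.9
tool_pos: [505.7, 2.9, 337.6]
tool_rot: [2.239, 2.194, 0.007]
force: [0.8, 0.4, -2.6]
opening: 17.8
```

Run:
```python
from bl import *
edge()
t=snap("top");cv2.imwrite("pics/t19.png",t);im=snap("side");cv2.imwrite("pics/s19.png",im)
t0=cv2.imread("pics/top0.png")
print("tub",tub(t));d=cv2.absdiff(t,t0).max(2)[262:375,100:235];print("tub diff px",(d>25).sum())
for b in find(t,(110,270,225,360)):print("top tub",b,pl("top",b[0],b[1],26.5))
for b in find(im,(140,180,240,270)):print("side tub",b,pl("side",b[0],b[1],26.5))
for b in find(t,(225,170,395,275)):
  if b[3]>160:print("top bath",b,pl("top",b[0],b[1],62.5))
for b in find(im,(240,170,380,280)):
  if b[3]>165:print("side bath",b,pl("side",b[0],b[1],62.5))
```

```text
t 34.9 pos [505.7   2.9 337.6] F [ 0.8  0.4 -2.6] op 17.8
x [ 0.02   1.    -0.002] z [ 0.008 -0.002 -1.   ] q [-0.13  0.12  1.39 -0.    1.62 -1.68]
edge [508.  86. 211.] back [507.   2. 212.]
tub (array([167.3, 315.4]), array([94.9, 75. ]), 5.6)
tub diff px 1148
top tub (np.float32(148.4), np.float32(319.1), np.float32(9.9), 199, 19) [382.3 377.5  26.5]
side tub (np.float32(193.1), np.float32(218.6), np.float32(9.0), 177, 46) [426.8 370.8  26.5]
side tub (np.float32(178.8), np.float32(223.8), np.float32(8.2), 194, 39) [383.6 377.3  26.5]
side tub (np.float32(227.2), np.float32(202.1), np.float32(10.9), 130, 69) [545.9 371.3  26.5]
side tub (np.float32(219.1), np.float32(191.6), np.float32(10.2), 36, 1) [557.7 431.4  26.5]
side tub (np.float32(162.8), np.float32(206.2), np.float32(10.9), 159, 15) [390.6 479.1  26.5]
side tub (np.float32(167.2), np.float32(237.4), np.float32(8.8), 129, 9) [328.9 347.   26.5]
side tub (np.float32(175.1), np.float32(183.8), np.float32(9.4), 58, 2) [477.2 555.2  26.5]
side tub (np.float32(211.4), np.float32(244.4), np.float32(9.4), 156, 1) [404.4 243.   26.5]
top bath (np.float32(258.8), np.float32(232.8), np.float32(10.5), 188, 15) [577.5 135.1  62.5]
side bath (np.float32(247.1), np.float32(272.4), np.float32(10.9), 247, 0) [393.8  62.   62.5]
```

The two balls are in the tub, at (383,377) and (427,371). Second pass for the remaining two.

Request:
apply_moves --series '[{"dx": 3,"dy": -4,"dz": 0,"rx": 0,"ry": 0,"rz": 0,"gripper": 1},{"dx": 6,"dy": -9,"dz": 0,"rx": 0,"ry": 0,"rz": 0,"gripper": 1},{"dx": 9,"dy": -13.1,"dz": 0,"rx": 0,"ry": 0,"rz": 0,"gripper": 1},{"dx": 9,"dy": -13.1,"dz": -4,"rx": 0,"ry": 0,"rz": 0,"gripper": 1},{"dx": 9,"dy": -13.1,"dz": -6,"rx": 0,"ry": 0,"rz": 0,"gripper": 1},{"dx": 9,"dy": -13.1,"dz": -6,"rx": 0,"ry": 0,"rz": 0,"gripper": 1}]'

```text
clock: 35.6
tool_pos: [594.4, -123.4, 272.2]
tool_rot: [-2.236, -2.201, 0.004]
force: [-0.7, -0.6, -3.0]
opening: 17.7
```

Run:
```python
from bl import *
edge()
t=snap("top");im=snap("side")
for b in find(t,(225,170,395,275)):
  if b[3]>160:print("top bath",b,pl("top",b[0],b[1],62.5))
for b in find(im,(240,170,380,280)):
  if b[3]>150:print("side bath",b,pl("side",b[0],b[1],62.5))
```

```text
t 35.6 pos [ 594.4 -123.4  272.2] F [-0.7 -0.6 -3. ] op 17.7
x [0.016 1.    0.001] z [-0.004  0.001 -1.   ] q [-0.32  0.3   1.31 -0.    1.54 -1.87]
edge [595. -40. 146.] back [ 594. -124.  146.]
top bath (np.float32(256.4), np.float32(206.6), np.float32(10.9), 190, 27) [637.8 143.1  62.5]
top bath (np.float32(273.1), np.float32(241.4), np.float32(8.4), 188, 29) [558.5 102.3  62.5]
top bath (np.float32(236.9), np.float32(260.1), np.float32(8.0), 188, 40) [514.6 181.1  62.5]
side bath (np.float32(247.9), np.float32(271.9), np.float32(10.0), 247, 0) [396.4  62.1  62.5]
side bath (np.float32(301.1), np.float32(216.4), np.float32(8.2), 194, 38) [639.7 140.8  62.5]
side bath (np.float32(291.1), np.float32(234.9), np.float32(8.1), 210, 18) [567.4  98.7  62.5]
```

Request:
apply_moves --series '[{"dx": 0.1,"dy": 0,"dz": -3,"rx": 0,"ry": 0,"rz": 0,"gripper": 1},{"dx": 0.1,"dy": 0,"dz": -6,"rx": 0,"ry": 0,"rz": 0,"gripper": 1},{"dx": 0.1,"dy": 0,"dz": -8.5,"rx": 0,"ry": 0,"rz": 0,"gripper": 1},{"dx": 0.1,"dy": 0,"dz": -9.8,"rx": 0,"ry": 0,"rz": 0,"gripper": 1},{"dx": 0.1,"dy": 0,"dz": -10.2,"rx": 0,"ry": 0,"rz": 0,"gripper": 1},{"dx": 0.1,"dy": 0,"dz": -10.3,"rx": 0,"ry": 0,"rz": 0,"gripper": 1}]'

```text
clock: 36.3
tool_pos: [600.6, -123.2, 170.9]
tool_rot: [2.235, 2.205, 0.002]
force: [-0.5, 0.4, -0.2]
opening: 9.6
```

Run:
```python
from bl import *
edge()
```

```text
t 36.3 pos [ 600.6 -123.2  170.9] F [-0.5  0.4 -0.2] op 9.6
x [ 0.013  1.    -0.001] z [ 0.003 -0.001 -1.   ] q [-0.32  0.35  1.48  0.    1.31 -1.87]
edge [602. -40.  45.] back [ 601. -124.   45.]
```

The fingers have closed to 9.6 mm, so the scoop is no longer in the grip. I use the last picture here, as a composite of both views.

Run:
```python
from bl import *
t=snap("top");cv2.imwrite("pics/t20.png",t);s=snap("side");cv2.imwrite("pics/s20.png",s)
a=cv2.resize(s[130:330,230:430],None,fx=2.3,fy=2.3,interpolation=2);b=cv2.resize(t[165:285,225:405],None,fx=1.85,fy=1.85,interpolation=2)
c=cv2.resize(t[262:370,105:235],None,fx=1.85,fy=1.85,interpolation=2)
o=np.zeros((460,800,3),np.uint8);o[:460,:460]=a;o[:b.shape[0],462:462+b.shape[1]]=b;o[235:235+c.shape[0],462:462+c.shape[1]]=c
cv2.imwrite("pics/o20.png",o);print(b.shape,c.shape)
```

```text
(222, 333, 3) (200, 240, 3)
```

View pics/o20.png

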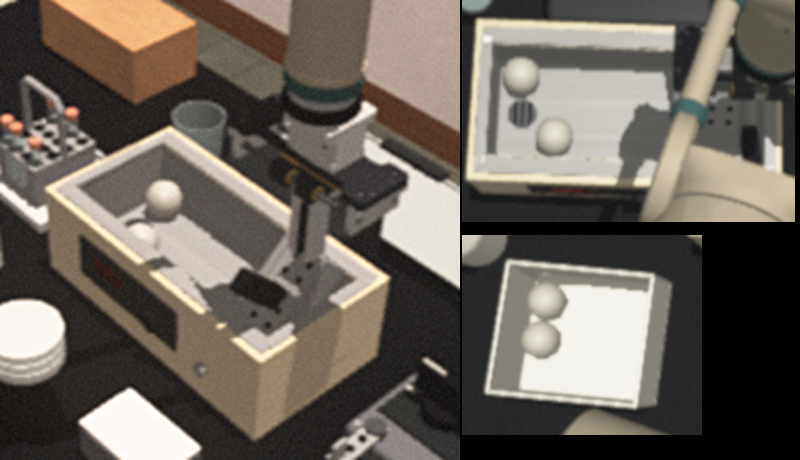

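The scoop has tipped over at the trough's -y end. Its black grip lies at side crop (258,290) and the pan holes face up near top crop (725,115). The balls are two in the trough and two in the tub. I raise clear, then measure the lying scoop by colour masks.

Request:
apply_moves --series '[{"dx": 0,"dy": 0,"dz": 3,"rx": 0,"ry": 0,"rz": 0,"gripper": 1},{"dx": 0,"dy": 0,"dz": 7,"rx": 0,"ry": 0,"rz": 0,"gripper": 1},{"dx": 0,"dy": 0,"dz": 12,"rx": 0,"ry": 0,"rz": 0,"gripper": 1},{"dx": 0,"dy": 0,"dz": 15,"rx": 0,"ry": 0,"rz": 0,"gripper": 6},{"dx": 0,"dy": 5,"dz": 17,"rx": 0,"ry": 0,"rz": 0,"gripper": 6},{"dx": 0,"dy": 10,"dz": 18,"rx": 0,"ry": 0,"rz": 0,"gripper": 6},{"dx": 0,"dy": 15,"dz": 18,"rx": 0,"ry": 0,"rz": 0,"gripper": 6},{"dx": 0,"dy": 20,"dz": 18,"rx": 0,"ry": 0,"rz": 0,"gripper": 6},{"dx": -3,"dy": 25,"dz": 18,"rx": 0,"ry": 0,"rz": 0,"gripper": 6},{"dx": -6,"dy": 30,"dz": 18,"rx": 0,"ry": 0,"rz": 0,"gripper": 6}]'

```text
clock: 37.4
tool_pos: [550.4, 161.1, 349.9]
tool_rot: [2.236, 2.206, 0.002]
force: [0.7, 0.6, -1.5]
opening: 59.5
```

Run:
```python
from bl import *
st()
t=snap("top");cv2.imwrite("pics/t21.png",t);s=snap("side");cv2.imwrite("pics/s21.png",s)
def show(im,box,st_=2):
    g=cv2.cvtColor(im,6)[box[1]:box[3],box[0]:box[2]]
    ch=" .:-=+*#%@"
    for i in range(0,g.shape[0],st_):
        print("%3d "%(box[1]+i)+"".join(ch[min(9,int(v)//26)] for v in g[i]))
print("top cols 320-402");show(t,(320,172,402,276))
```

```text
t 37.4 pos [550.4 161.1 349.9] F [ 0.7  0.6 -1.5] op 59.5
x [0.013 1.    0.001] z [ 0.001  0.001 -1.   ] q [ 0.16  0.23  1.22  0.    1.69 -1.39]
top cols 320-402
172 --------------------------------------::..........................................
174 --------------------------------------::..........................................
176 ::::::::::::::::::::::::::::::-:-----:::..........................................
178 *******++++++==============------------:::::::::..................................
180 %%%%%%%%%%%%%%%%%%%%%%%%%%%%%%%%%%%%%%%###############********++++++=========-:...
182 ##%%%%%%%%%%%%%%%%%%%%%%%%%%%%%%%%%%%%@@%@@@@@@@%@@@@@%%%%%%%%%%%%%%%%%%%%%%%%+:..
184 ####################################%%%%%%%%%%%%%%%%%%%%%%%%%%%%%%%%%%%%%%%@@%+:..
186 #########################################################################%%%@%+:..
188 ##########################################################################%%@%+:..
190 **********##########################################################%%%%%%%%%%+:..
192 =-===++==+++*+++=+++++++++++++++++*******####*******************
[... 2885 characters left out ...]
=...
260 ##%%%%%%%%%%%%%%%%######%#%%%%%%%%%%%%%%%%%%%%%%#=-------:.......:=#%%%%%%@@%#=...
262 @@@@@@@%%%%%%%%%%%%%%%%%%%%%%%%%%%%%%%%%%%%%%%%##+------------:::=*%%%%%%%@@%#=...
264 %%%%%%%%@@%@@@@@@@@@@@@@@@@@@@@@@@@@@@@@@@@@@@@@%*=======*#%%%%%%%%%%%%%%%@@%#=...
266 =============+++++++++*******##############%%%%%#+=======*%%%%%%%@@@@@@@@@@@%#=...
268 .................:--=--=--=-=-=-=--=-=================-==========+++++++++++=-:...
270 ................:-------------------=-=---=-==-----------------=----=------:......
272 .:......:::::::.::----------------=++*++==--------------------------=---::........
274 .............. ..................:=+***+=-..........::::::::::::::::-::...........
```

Run:
```python
from bl import *
s=cv2.imread("pics/s21.png")
g=cv2.cvtColor(s,6)[215:300,300:396];ch=" .:-=+*#%@"
for i in range(0,85,2):print("%3d "%(215+i)+"".join(ch[min(9,int(v)//26)] for v in g[i]))
```

```text
215 %%%%%%%#*---:--------------------=+*########%@@%*-:.::::::::::::::::::::::::::::::::::-=*#%%%%%%
217 #######*+=------:-------------------+*########%%@@%+-:::::::::::.::::::::::::::::::::::::-=*#%%%
219 ******++=---------------:-------------=+*########%%@@%*-:..::::::::::::::::::::::::::::::::::=*#
221 =======--------------------------:-------=+**######%%%@@%+-::::::.:::::::::::::::::::::::::::::-
223 =-----=++=----------------------------------=+*#######%%%@@%+-.::.::::::::::::::::::::::::::::.:
225 :----=*####*=----------------------------------=+*#######%%@@@%+:.::::::::::::::::::::::::::...:
227 #**###########+=---------------------------------==+*#######%%@@%#=:..::::::::::::::::.::......:
229 #################*=---------------------------------=+*#######%%%@@%#=::.:::::.::::::..........-
231 ####################+=--------------------------------++**########%%@@%#=:..::.::::...........:=
233 #####################*=----------:-------------------+++++***###%###%%%@@%#=:..................:
235 ####%###################*=-------:-----------------=++*++*+****########%%%@@%*-.......
[... 2542 characters left out ...]
=============+**========================*#*++++++++++++++++=+++++++++++++==+++++++++++=-:.....
289 ..:-=========--=##*=-=======================+++++++++++++++++++++++++++++===+++++++++==:........
291 .....:-=======-:-=+=-=======================++++++++++++++++++++++++++++++++++++++==-...........
293 .......:-======----========================+++++++++++++++++++++++++++++++++++++=-..............
295 .........:-================================+++++++++++++++++++++++++++++++++==-.................
297 ............:-=============================++++++++++++++++++++++++++++=++=-:...................
299 ..............:-===========================++++++++++++++++++++++++++++=-:......................
```

Run:
```python
from bl import *
for a,b in[((380,234),(332,250.5)),((382,260),(332,250.5)),((380,234),(350.5,259.5)),((382,260),(350.5,259.5)),((381,247),(341.5,255))]:print(a,b,tri(a,b))
print("pan front-left/right top",pl("top",341,193,50),pl("top",338,236,50))
print("panfront bottom row",pl("top",350,247,42), "rim -x inner",pl("top",345,250,120),"outer",pl("top",345,266,120))
# candidates: top blob bounds by dark mask
t=cv2.imread("pics/t21.png");g=cv2.cvtColor(t,6)[225:266,360:400];m=(g<55).astype(np.uint8)
c=max(cv2.findContours(m,0,2)[0],key=cv2.contourArea);print(cv2.minAreaRect(c),cv2.approxPolyDP(c,1.5,True).reshape(-1,2)+[360,225])
s=cv2.imread("pics/s21.png");g=cv2.cvtColor(s,6)[240:270,322:362];m=(g<55).astype(np.uint8)
c=max(cv2.findContours(m,0,2)[0],key=cv2.contourArea);print(cv2.minAreaRect(c),cv2.approxPolyDP(c,1.5,True).reshape(-1,2)+[322,240])
```

```text
(380, 234) (332, 250.5) (array([ 540.2, -112.2,  176.2]), np.float64(41.69126618569419))
(382, 260) (332, 250.5) (array([ 500.3, -124.4,  201.8]), np.float64(1.392692253401145))
(380, 234) (350.5, 259.5) (array([ 563.8, -127.1,  136.9]), np.float64(5.0707201257766945))
(382, 260) (350.5, 259.5) (array([ 519.9, -139.9,  168.7]), np.float64(35.226867794330445))
(381, 247) (341.5, 255) (array([ 531.2, -125.9,  170.3]), np.float64(2.5533551982106846))
pan front-left/right top [677.7 -48.9  50. ] [576.5 -43.4  50. ]
panfront bottom row [553.1 -71.4  42. ] rim -x inner [532.9 -56.  120. ] outer [498.6 -56.4 120. ]
((20.884145736694336, 21.957317352294922), (28.601768493652344, 9.717975616455078), 83.6598129272461) [[377 233]
 [378 261]
 [384 261]
 [386 252]
 [384 236]]
((20.234146118164062, 15.492683410644531), (22.489456176757812, 10.197083473205566), 24.77513885498047) [[335 247]
 [331 255]
 [350 264]
 [353 256]]
```

The grip is located: lower end (564,-127,137), upper end (500,-124,202), leaning 45° towards -x, with its y faces plumb. I tilt the tool to match and regrip along that axis.

Request:
apply_moves --series '[{"dx": -1.5,"dy": -4,"dz": 0,"rx": 0,"ry": -0.14,"rz": 0,"gripper": 6},{"dx": -3,"dy": -8.5,"dz": 0,"rx": 0,"ry": -0.28,"rz": 0,"gripper": 6},{"dx": -4.5,"dy": -13,"dz": 0,"rx": 0,"ry": -0.42,"rz": 0,"gripper": 6},{"dx": -6,"dy": -17.5,"dz": 0,"rx": 0,"ry": -0.56,"rz": 0,"gripper": 6},{"dx": -8,"dy": -22,"dz": 0,"rx": 0,"ry": -0.7,"rz": 0,"gripper": 6},{"dx": -8.4,"dy": -26,"dz": 0,"rx": 0,"ry": -0.785,"rz": 0,"gripper": 6},{"dx": -8.4,"dy": -28.7,"dz": -3,"rx": 0,"ry": -0.785,"rz": 0,"gripper": 6},{"dx": -8.4,"dy": -28.7,"dz": -7,"rx": 0,"ry": -0.785,"rz": 0,"gripper": 6},{"dx": -8.4,"dy": -28.7,"dz": -11.3,"rx": 0,"ry": -0.785,"rz": 0,"gripper": 6},{"dx": -8.4,"dy": -28.7,"dz": -11.3,"rx": 0,"ry": -0.785,"rz": 0,"gripper": 6}]'

```text
clock: 38.5
tool_pos: [477.1, -108.4, 249.6]
tool_rot: [1.82, 1.744, 0.682]
force: [-0.1, 1.0, -0.5]
opening: 59.8
```

Run:
```python
from bl import *
st()
```

```text
t 38.5 pos [ 477.1 -108.4  249.6] F [-0.1  1.  -0.5] op 59.8
x [0.042 0.999 0.001] z [ 0.677 -0.028 -0.736] q [-0.73 -0.23  2.18  0.72  0.71 -2.7 ]
```

Run:
```python
from h import *
from fk import *
s=monitor.observe();q=np.array(s["joint_positions"])
x,r=fk(q,P);print("fk check",x.round(),s["tool_pos"].round(),(r.inv()*Ro.from_rotvec(s["tool_rot"])).magnitude().round(3))
for flip in(0,1):
    q0=q+[0,0,0,0,0,np.pi*flip]
    for b,X in[(-.785,(466,-126,236)),(-.785,(550,-126,151)),(-.6,(550,-120,260)),(-.3,(590,-120,280)),(0,(597,-120,280))]:
        R=Ro.from_euler('y',b)*Ro.from_matrix(np.array([[0,1,0],[1,0,0],[0,0,-1.]]))
        if flip:R=R*Ro.from_euler('z',np.pi)
        qq,er=ik(np.array(X,float),R,q0);print(flip,b,qq.round(2),round(er,3));q0=qq
```

```text
Traceback (most recent call last):
AttributeError: 'float' object has no attribute 'round'
```

Run:
```python
from h import *
from fk import *
s=monitor.observe();q=np.array(s["joint_positions"])
x,r=fk(q,P);print("fk check",x.round(),s["tool_pos"].round(),(r.inv()*Ro.from_rotvec(s["tool_rot"])).magnitude())
for flip in(0,1):
    q0=q+[0,0,0,0,0,np.pi*flip]
    for b,X in[(-.785,(466,-126,236)),(-.785,(550,-126,151)),(-.6,(550,-120,260)),(-.3,(590,-120,280)),(0,(597,-120,280))]:
        R=Ro.from_euler('y',b)*Ro.from_matrix(np.array([[0,1,0],[1,0,0],[0,0,-1.]]))
        if flip:R=R*Ro.from_euler('z',np.pi)
        qq,er=ik(np.array(X,float),R,q0);print(flip,b,qq.round(2),round(er,3));q0=qq
```

```text
fk check [ 450. -110.  239.] [ 477. -108.  250.] 8.068235998053638e-16
0 -0.785 [-0.72 -0.19  2.16  0.71  0.68 -2.7 ] 0.051
0 -0.785 [-0.51  0.06  2.16  0.79  0.38 -2.7 ] 0.096
0 -0.6 [-0.51 -0.04  1.89  0.4   0.79 -2.3 ] 0.0
0 -0.3 [-0.38  0.13  1.55  0.12  1.18 -1.98] 0.0
0 0 [-0.31  0.3   1.29 -0.    1.55 -1.88] 0.0
1 -0.785 [-0.8  -0.18  2.19  0.86  0.73  0.23] 0.0
1 -0.785 [-0.6   0.07  2.23  1.24  0.44 -0.09] 0.0
1 -0.6 [-0.51 -0.04  1.89  0.4   0.79  0.85] 0.0
1 -0.3 [-0.38  0.13  1.55  0.12  1.18  1.16] 0.0
1 0 [-0.31  0.3   1.29  0.    1.55  1.26] 0.0
```

Request:
apply_moves --series '[{"dx": -1.5,"dy": -1,"dz": 0.5,"rx": 0.1,"ry": 0,"rz": -0.106,"gripper": 6},{"dx": -1.5,"dy": -1,"dz": 0.5,"rx": 1.014,"ry": 0,"rz": -1.058,"gripper": 6},{"dx": -1.5,"dy": -1,"dz": 0.5,"rx": 1.014,"ry": 0,"rz": -1.058,"gripper": 6},{"dx": -1.5,"dy": -1,"dz": 0.5,"rx": 1.014,"ry": 0,"rz": -1.058,"gripper": 6},{"dx": -1.5,"dy": -1,"dz": 0.5,"rx": 1.014,"ry": 0,"rz": -1.058,"gripper": 6},{"dx": -1.5,"dy": -1,"dz": 0.5,"rx": 1.014,"ry": 0,"rz": -1.058,"gripper": 6},{"dx": -1.5,"dy": -1,"dz": 0.5,"rx": 1.014,"ry": 0,"rz": -1.058,"gripper": 6},{"dx": -1.5,"dy": -1,"dz": 0.5,"rx": 1.014,"ry": 0,"rz": -1.058,"gripper": 6},{"dx": -1.5,"dy": -1,"dz": 0.5,"rx": 1.014,"ry": 0,"rz": -1.058,"gripper": 6},{"dx": -1.5,"dy": -1,"dz": 0.5,"rx": 1.014,"ry": 0,"rz": -1.058,"gripper": 6}]'

```text
clock: 39.5
tool_pos: [464.8, -118.4, 259.9]
tool_rot: [2.914, 0.117, 1.126]
force: [-0.7, -0.0, -0.8]
opening: 60.0
```

```bash
cat > want.py <<'E'
from h import *
import sys
# python3 want.py X Y Z beta flip : shift (cm) and rotvec to reach tool at roll beta about y, jaw x=+y (flip: -y)
X,Y,Z,b,fl=map(float,sys.argv[1:6]);s=st()
R=Ro.from_euler('y',b)*Ro.from_matrix(np.array([[0,1,0],[1,0,0],[0,0,-1.]]))
if fl:R=R*Ro.from_euler('z',np.pi)
print("d cm",((np.array([X,Y,Z])-s["tool_pos"])/10).round(2),"rot",(R*Ro.from_rotvec(s["tool_rot"]).inv()).as_rotvec().round(3))
E
python3 want.py 466 -126 236 -.785 1
```

```text
t 39.5 pos [ 464.8 -118.4  259.9] F [-0.7 -0.  -0.8] op 60.0
x [0.738 0.076 0.671] z [ 0.672  0.013 -0.74 ] q [-0.84 -0.24  2.16  0.75  0.85 -1.33]
d cm [ 0.12 -0.76 -2.39] rot [ 1.128 -0.026 -1.199]
```

Request:
apply_moves --series '[{"dx": 0.1,"dy": -0.8,"dz": 0,"rx": 1.128,"ry": -0.026,"rz": -1.199,"gripper": 6},{"dx": 0.1,"dy": -0.8,"dz": 0,"rx": 1.128,"ry": -0.026,"rz": -1.199,"gripper": 6},{"dx": 0.1,"dy": -0.8,"dz": 0,"rx": 1.128,"ry": -0.026,"rz": -1.199,"gripper": 6},{"dx": 0.1,"dy": -0.8,"dz": 0,"rx": 1.128,"ry": -0.026,"rz": -1.199,"gripper": 6},{"dx": 0.1,"dy": -0.8,"dz": 0,"rx": 1.128,"ry": -0.026,"rz": -1.199,"gripper": 6},{"dx": 0.1,"dy": -0.8,"dz": 0,"rx": 1.128,"ry": -0.026,"rz": -1.199,"gripper": 6},{"dx": 0.1,"dy": -0.8,"dz": 0,"rx": 1.128,"ry": -0.026,"rz": -1.199,"gripper": 6},{"dx": 0.1,"dy": -0.8,"dz": 0,"rx": 1.128,"ry": -0.026,"rz": -1.199,"gripper": 6},{"dx": 0.1,"dy": -0.8,"dz": 0,"rx": 1.128,"ry": -0.026,"rz": -1.199,"gripper": 6},{"dx": 0.1,"dy": -0.8,"dz": 0,"rx": 1.128,"ry": -0.026,"rz": -1.199,"gripper": 6}]'

```text
clock: 40.5
tool_pos: [465.8, -126.5, 259.9]
tool_rot: [-1.904, 1.641, -0.782]
force: [0.8, -0.1, -0.6]
opening: 60.1
```

```bash
python3 want.py 466 -126 236 -.785 1
```

```text
t 40.5 pos [ 465.8 -126.5  259.9] F [ 0.8 -0.1 -0.6] op 60.1
x [ 0.107 -0.989  0.099] z [ 0.707  0.006 -0.708] q [-0.9  -0.24  2.19  0.84  0.84  0.05]
d cm [ 0.02  0.05 -2.39] rot [ 0.099 -0.    -0.107]
```

Request:
apply_moves --series '[{"dx": 0,"dy": 0,"dz": -2.4,"rx": 0.099,"ry": 0,"rz": -0.107,"gripper": 6},{"dx": 1.5,"dy": 0,"dz": -3.9,"rx": 0.099,"ry": 0,"rz": -0.107,"gripper": 6},{"dx": 3.5,"dy": 0,"dz": -5.9,"rx": 0.099,"ry": 0,"rz": -0.107,"gripper": 6},{"dx": 5.5,"dy": 0,"dz": -7.9,"rx": 0.099,"ry": 0,"rz": -0.107,"gripper": 6},{"dx": 7.2,"dy": 0,"dz": -9.6,"rx": 0.099,"ry": 0,"rz": -0.107,"gripper": 6},{"dx": 8.2,"dy": 0,"dz": -10.6,"rx": 0.099,"ry": 0,"rz": -0.107,"gripper": 6},{"dx": 8.2,"dy": 0,"dz": -10.6,"rx": 0.099,"ry": 0,"rz": -0.107,"gripper": 6}]'

```text
clock: 41.2
tool_pos: [548.9, -125.9, 152.0]
tool_rot: [-1.766, 1.756, -0.726]
force: [0.1, 1.2, 0.2]
opening: 60.0
```

```bash
python3 want.py 550 -126 151 -.785 1
```

```text
t 41.2 pos [ 548.9 -125.9  152. ] F [0.1 1.2 0.2] op 60.0
x [ 0.005 -1.     0.001] z [ 0.706  0.003 -0.708] q [-0.67  0.05  2.29  1.3   0.47 -0.21]
d cm [ 0.11 -0.01 -0.1 ] rot [ 0.001 -0.001 -0.005]
```

Perfect and no contact. I close.

Request:
apply_moves --series '[{"dx": 0,"dy": 0,"dz": 0,"rx": 0,"ry": 0,"rz": 0,"gripper": 0.8},{"dx": 0,"dy": 0,"dz": 0,"rx": 0,"ry": 0,"rz": 0,"gripper": 0.8},{"dx": 0,"dy": 0,"dz": 0,"rx": 0,"ry": 0,"rz": 0,"gripper": 0.8},{"dx": 0,"dy": 0,"dz": 0,"rx": 0,"ry": 0,"rz": 0,"gripper": 0.8},{"dx": 0,"dy": 0,"dz": 0,"rx": 0,"ry": 0,"rz": 0,"gripper": 0.8},{"dx": 0,"dy": 0,"dz": 0,"rx": 0,"ry": 0,"rz": 0,"gripper": 0.8},{"dx": 0,"dy": 0,"dz": 0,"rx": 0,"ry": 0,"rz": 0,"gripper": 0.8},{"dx": 0,"dy": 0,"dz": 0,"rx": 0,"ry": 0,"rz": 0,"gripper": 0.8}]'

```text
clock: 42.0
tool_pos: [546.9, -126.4, 152.1]
tool_rot: [-1.763, 1.759, -0.728]
force: [-2.8, 0.5, 3.5]
opening: 17.9
```

Request:
apply_moves --series '[{"dx": -0.6,"dy": 0,"dz": 0.6,"rx": 0,"ry": 0,"rz": 0,"gripper": 0.8},{"dx": -1.2,"dy": 0,"dz": 1.5,"rx": 0,"ry": 0,"rz": 0,"gripper": 0.8},{"dx": -1.5,"dy": 0,"dz": 3.5,"rx": 0,"ry": 0,"rz": 0,"gripper": 0.8},{"dx": -1.5,"dy": 0,"dz": 6,"rx": 0,"ry": 0,"rz": 0,"gripper": 0.8},{"dx": -1.5,"dy": 0,"dz": 8.5,"rx": 0,"ry": 0,"rz": 0,"gripper": 0.8},{"dx": -1.5,"dy": 0,"dz": 11,"rx": 0,"ry": 0,"rz": 0,"gripper": 0.8},{"dx": -1.5,"dy": 0,"dz": 13,"rx": 0,"ry": 0,"rz": 0,"gripper": 0.8}]'

```text
clock: 42.7
tool_pos: [530.9, -125.7, 281.6]
tool_rot: [-1.766, 1.76, -0.725]
force: [-0.1, -0.7, -2.7]
opening: 18.0
```

```bash
python3 want.py 595.5 -123 290 0 1
```

```text
t 42.7 pos [ 530.9 -125.7  281.6] F [-0.1 -0.7 -2.7] op 18.0
x [ 0.003 -1.     0.001] z [ 0.704  0.002 -0.711] q [-0.7  -0.16  2.07  0.75  0.73  0.41]
d cm [6.46 0.27 0.84] rot [-0.001  0.781 -0.004]
```

Held (weight −2.7 N). Now I right it.

Request:
apply_moves --series '[{"dx": 1,"dy": 0,"dz": 0.9,"rx": 0,"ry": 0.13,"rz": 0,"gripper": 0.8},{"dx": 2.2,"dy": 0,"dz": 1,"rx": 0,"ry": 0.26,"rz": 0,"gripper": 0.8},{"dx": 3.4,"dy": 0.1,"dz": 1,"rx": 0,"ry": 0.39,"rz": 0,"gripper": 0.8},{"dx": 4.6,"dy": 0.2,"dz": 1,"rx": 0,"ry": 0.52,"rz": 0,"gripper": 0.8},{"dx": 5.7,"dy": 0.3,"dz": 1,"rx": 0,"ry": 0.65,"rz": 0,"gripper": 0.8},{"dx": 6.4,"dy": 0.3,"dz": 1,"rx": 0,"ry": 0.78,"rz": 0,"gripper": 0.8},{"dx": 6.4,"dy": 0.3,"dz": 1,"rx": 0,"ry": 0.781,"rz": 0,"gripper": 0.8},{"dx": 6.4,"dy": 0.3,"dz": 1,"rx": 0,"ry": 0.781,"rz": 0,"gripper": 0.8}]'

```text
clock: 43.5
tool_pos: [595.8, -122.8, 288.8]
tool_rot: [-2.225, 2.218, 0.006]
force: [-0.5, -0.6, -2.6]
opening: 17.3
```

Run:
```python
from bl import *
st()
s=snap("side");cv2.imwrite("pics/s22.png",s);ch=" .:-=+*#%@"
for (x,y) in[((330,)*2)]:pass
X=np.array(monitor.observe()["tool_pos"])
for nm,p in dict(BL=(-58,-.5,0),BR=(58,-.5,0),FL=(-58,83.5,0),FR=(58,83.5,0),TL=(-58,50,40),TR=(58,50,40)).items():
    print(nm,px("side",X+[p[0],p[1],p[2]-105]))
g=cv2.cvtColor(s,6)[185:275,290:400]
for i in range(0,90,2):print("%3d "%(185+i)+"".join(ch[min(9,int(v)//26)] for v in g[i]))
```

```text
t 43.5 pos [ 595.8 -122.8  288.8] F [-0.5 -0.6 -2.6] op 17.3
x [ 0.003 -1.    -0.003] z [-0.002  0.003 -1.   ] q [-0.32  0.3   1.27  0.    1.58  1.25]
BL [343.3 248.4]
BR [378.1 226.8]
FL [318.3 230.2]
FR [353.  210.3]
TL [328.7 224.1]
TR [364.1 203.7]
185 ......... :-+##+======------------==-:........................=#%%#+-=-.. ...:-====-===*#%%###*=---=---------:
187 .......-+#%%%%%@%#*==============----:......................=*%@%%#+-=:.  . .:-========#%%%%%%##****+=--------
189 . :-+#%@@%%%###%%%%%#*===--===-------.....................:+%@%%%%*==--. .  .:========+#%%%%%%%%%%##***+=-----
191 +#%@@%%###########%%@@@#*=-=-=------:...............:::.:::-=*#%%%*=--:..  ..-=====--=*%%%%%%%%%%%%%%##*#*=:.:
193 %%%####*==--=*####%##%%@@@#+=-------:...........::.:::::::::.::=**+==-:..  ..:-=======*%%%%%%%%%%%%%%%%%#-...:
195 ##*++=--------=+*######%%%@@%#+=---::........:::::::::::::::.::.::-==-. .  .:-=======+#%%%%%%%%%%%%%%%%%%%#*-.
197 +=-------=-------=+*#######%%@@%*=-:....:.::::::::::::::::::::::::--=-......:-=======+#%%%%%%%%%%%%%%%%%%%%%%#
199 ----=-=-------------=+*######%%%@@%*-:
[... 3627 characters left out ...]
+++++++=:.
263 ............::-=============-------------------------------------+*#####*=------==+*##%@@%#*++++++++++++++=-..
265 ...............:-=============-------------------------------------=+*###+---------+#@@#++++++++++++++++++=:..
267 ................:-===============---------====------------------------==--------=+##*+++++++++++++++++++++=:..
269 :.. ............:-==============+*++**########*+-----------------------------=+##*+++++++++++++++++++++++=-...
271 =-:.............:-==============*%@@@%###########*=-----------------------===+*++++++++++++++++++++++++++=:...
273 ==-:............:-================+#%@@%###########*+-------------------=++*++++++++++++++++++++++++++++=-....
```

Request:
apply_moves --series '[{"dx": 0,"dy": 0,"dz": -3,"rx": 0,"ry": 0,"rz": 0,"gripper": 0.8},{"dx": 0,"dy": 0,"dz": -5,"rx": 0,"ry": 0,"rz": 0,"gripper": 0.8},{"dx": 0,"dy": 0,"dz": -6.5,"rx": 0,"ry": 0,"rz": 0,"gripper": 0.8},{"dx": 0,"dy": 0,"dz": -7.5,"rx": 0,"ry": 0,"rz": 0,"gripper": 0.8},{"dx": 0,"dy": 0,"dz": -8.5,"rx": 0,"ry": 0,"rz": 0,"gripper": 0.8},{"dx": 0,"dy": 0,"dz": -9.5,"rx": 0,"ry": 0,"rz": 0,"gripper": 0.8}]'

```text
clock: 44.15
tool_pos: [595.4, -123.4, 197.3]
tool_rot: [-2.221, 2.217, -0.004]
force: [0.1, -0.0, -1.8]
opening: 17.7
```

Request:
apply_moves --series '[{"dx": 0,"dy": 0,"dz": -1,"rx": 0,"ry": 0,"rz": 0,"gripper": 0.8},{"dx": 0,"dy": 0,"dz": -2,"rx": 0,"ry": 0,"rz": 0,"gripper": 0.8},{"dx": 0,"dy": 0,"dz": -2.8,"rx": 0,"ry": 0,"rz": 0,"gripper": 0.8},{"dx": 0,"dy": 0,"dz": -2.8,"rx": 0,"ry": 0,"rz": 0,"gripper": 0.8}]'

```text
clock: 44.55
tool_pos: [595.0, -122.9, 167.0]
tool_rot: [-2.223, 2.218, 0.003]
force: [-0.3, 0.7, -2.2]
opening: 18.1
```

Held and inside the trough with no lateral force. I go down gently to the floor.

Request:
apply_moves --series '[{"dx": 0,"dy": 0,"dz": -0.5,"rx": 0,"ry": 0,"rz": 0,"gripper": 0.8},{"dx": 0,"dy": 0,"dz": -1,"rx": 0,"ry": 0,"rz": 0,"gripper": 0.8},{"dx": 0,"dy": 0,"dz": -1.4,"rx": 0,"ry": 0,"rz": 0,"gripper": 0.8},{"dx": 0,"dy": 0,"dz": -1.4,"rx": 0,"ry": 0,"rz": 0,"gripper": 0.8}]'

```text
clock: 44.95
tool_pos: [595.4, -123.0, 154.0]
tool_rot: [-2.223, 2.218, 0.001]
force: [0.5, 0.2, -2.9]
opening: 18.0
```

Request:
apply_moves --series '[{"dx": 0,"dy": 0,"dz": -0.2,"rx": 0,"ry": 0,"rz": 0,"gripper": 0.8},{"dx": 0,"dy": 0,"dz": -0.4,"rx": 0,"ry": 0,"rz": 0,"gripper": 0.8},{"dx": 0,"dy": 0,"dz": -0.4,"rx": 0,"ry": 0,"rz": 0,"gripper": 0.8}]'

```text
clock: 45.25
tool_pos: [595.6, -123.1, 150.5]
tool_rot: [-2.222, 2.218, -0.0]
force: [0.5, 0.4, -2.3]
opening: 17.9
```

Request:
apply_moves --series '[{"dx": 0,"dy": 0,"dz": -0.2,"rx": 0,"ry": 0,"rz": 0,"gripper": 0.8},{"dx": 0,"dy": 0,"dz": -0.4,"rx": 0,"ry": 0,"rz": 0,"gripper": 0.8},{"dx": 0,"dy": 0,"dz": -0.4,"rx": 0,"ry": 0,"rz": 0,"gripper": 0.8}]'

```text
clock: 45.55
tool_pos: [595.5, -123.1, 146.3]
tool_rot: [-2.223, 2.218, 0.0]
force: [-0.9, 0.1, -2.8]
opening: 17.8
```

Request:
apply_moves --series '[{"dx": 0,"dy": 0,"dz": -0.2,"rx": 0,"ry": 0,"rz": 0,"gripper": 0.8},{"dx": 0,"dy": 0,"dz": -0.4,"rx": 0,"ry": 0,"rz": 0,"gripper": 0.8},{"dx": 0,"dy": 0,"dz": -0.4,"rx": 0,"ry": 0,"rz": 0,"gripper": 0.8}]'

```text
clock: 45.85
tool_pos: [595.5, -123.1, 142.3]
tool_rot: [-2.223, 2.218, 0.0]
force: [0.7, -0.2, -3.0]
opening: 18.3
```

Request:
apply_moves --series '[{"dx": 0,"dy": 0,"dz": -0.2,"rx": 0,"ry": 0,"rz": 0,"gripper": 0.8},{"dx": 0,"dy": 0,"dz": -0.4,"rx": 0,"ry": 0,"rz": 0,"gripper": 0.8},{"dx": 0,"dy": 0,"dz": -0.4,"rx": 0,"ry": 0,"rz": 0,"gripper": 0.8}]'

```text
clock: 46.15
tool_pos: [595.6, -123.2, 141.8]
tool_rot: [-2.222, 2.217, -0.003]
force: [-5.3, 0.6, 11.8]
opening: 17.7
```

Request:
apply_moves --series '[{"dx": 0,"dy": 0,"dz": -0.2,"rx": 0,"ry": 0,"rz": 0,"gripper": 3},{"dx": 0,"dy": 0,"dz": -0.1,"rx": 0,"ry": 0,"rz": 0,"gripper": 3},{"dx": 0,"dy": 0,"dz": 0,"rx": 0,"ry": 0,"rz": 0,"gripper": 3},{"dx": 0,"dy": 0,"dz": 0.2,"rx": 0,"ry": 0,"rz": 0,"gripper": 3},{"dx": 0,"dy": 0,"dz": 0.2,"rx": 0,"ry": 0,"rz": 0,"gripper": 0.8},{"dx": 0,"dy": 0,"dz": 0.2,"rx": 0,"ry": 0,"rz": 0,"gripper": 0.8},{"dx": 0,"dy": 0,"dz": 0.2,"rx": 0,"ry": 0,"rz": 0,"gripper": 0.8},{"dx": 0,"dy": 0,"dz": 0.2,"rx": 0,"ry": 0,"rz": 0,"gripper": 0.8},{"dx": 0,"dy": 0,"dz": 0.2,"rx": 0,"ry": 0,"rz": 0,"gripper": 0.8}]'

```text
clock: 47.05
tool_pos: [595.9, -123.2, 140.6]
tool_rot: [-2.222, 2.218, -0.001]
force: [-0.2, -0.3, 0.0]
opening: 17.9
```

Run:
```python
from bl import *
st()
t=snap("top");im=snap("side");cv2.imwrite("pics/t23.png",t);cv2.imwrite("pics/s23.png",im)
for b in find(t,(225,170,395,275)):
  if b[3]>160:print("top bath",b,pl("top",b[0],b[1],62.5))
for b in find(im,(240,170,380,280)):
  if b[3]>150:print("side bath",b,pl("side",b[0],b[1],62.5))
```

```text
t 47.05 pos [ 595.9 -123.2  140.6] F [-0.2 -0.3  0. ] op 17.9
x [ 0.002 -1.    -0.001] z [ 0.002  0.001 -1.   ] q [-0.32  0.37  1.54  0.    1.24  1.25]
top bath (np.float32(257.2), np.float32(207.1), np.float32(10.9), 188, 30) [636.7 141.2  62.5]
side bath (np.float32(247.4), np.float32(272.1), np.float32(10.3), 247, 0) [395.   62.4  62.5]
side bath (np.float32(301.2), np.float32(215.9), np.float32(7.7), 202, 33) [641.3 142.3  62.5]
side bath (np.float32(290.6), np.float32(234.9), np.float32(7.9), 210, 16) [566.4  99.6  62.5]
```

Regripped upright on the floor, with 2 balls ahead. I push to the drain end.

Request:
apply_moves --series '[{"dx": 0,"dy": 1,"dz": 0.15,"rx": 0,"ry": 0,"rz": 0,"gripper": 0.8},{"dx": 0,"dy": 3.5,"dz": 0.15,"rx": 0,"ry": 0,"rz": -0.01,"gripper": 0.8},{"dx": 0,"dy": 6,"dz": 0.15,"rx": 0,"ry": 0,"rz": -0.01,"gripper": 0.8},{"dx": 0.1,"dy": 8.5,"dz": 0.15,"rx": 0,"ry": 0,"rz": -0.01,"gripper": 0.8},{"dx": 0.1,"dy": 11,"dz": 0.15,"rx": 0,"ry": 0,"rz": -0.01,"gripper": 0.8},{"dx": 0.1,"dy": 13,"dz": 0.15,"rx": 0,"ry": 0,"rz": -0.01,"gripper": 0.8},{"dx": 0.2,"dy": 15,"dz": 0.15,"rx": 0,"ry": 0,"rz": -0.01,"gripper": 0.8},{"dx": 0.2,"dy": 17,"dz": 0.15,"rx": 0,"ry": 0,"rz": -0.01,"gripper": 0.8},{"dx": 0.2,"dy": 18.5,"dz": 0.15,"rx": 0,"ry": 0,"rz": -0.01,"gripper": 0.8},{"dx": 0.2,"dy": 19.5,"dz": 0.15,"rx": 0,"ry": 0,"rz": -0.01,"gripper": 0.8}]'

```text
clock: 48.15
tool_pos: [597.0, 73.4, 141.7]
tool_rot: [-2.213, 2.228, 0.001]
force: [0.2, -0.7, -3.0]
opening: 18.2
```

Run:
```python
from bl import *
s=st();print("edge y",s["tool_pos"][1]+83.5)
t=snap("top");im=snap("side");cv2.imwrite("pics/t24.png",t);cv2.imwrite("pics/s24.png",im)
for b in find(t,(225,170,395,275)):
  if b[3]>120:print("top bath",b,pl("top",b[0],b[1],66))
for b in find(im,(240,170,380,280)):
  if b[3]>130:print("side bath",b,pl("side",b[0],b[1],66))
```

```text
t 48.15 pos [597.   73.4 141.7] F [ 0.2 -0.7 -3. ] op 18.2
x [-0.007 -1.    -0.001] z [ 0.     0.001 -1.   ] q [0.01 0.36 1.55 0.   1.24 1.58]
edge y 156.91062968173227
top bath (np.float32(299.1), np.float32(246.4), np.float32(9.2), 125, 31) [547.8  43.7  66. ]
top bath (np.float32(311.8), np.float32(226.6), np.float32(7.9), 164, 39) [593.6  16.4  66. ]
side bath (np.float32(248.1), np.float32(271.9), np.float32(9.8), 248, 0) [394.8  58.8  66. ]
side bath (np.float32(248.1), np.float32(191.9), np.float32(7.7), 136, 47) [594.  326.9  66. ]
side bath (np.float32(309.4), np.float32(257.8), np.float32(8.2), 191, 42) [542.6  -3.1  66. ]
side bath (np.float32(323.6), np.float32(258.4), np.float32(10.9), 204, 4) [568.4 -28.5  66. ]
side bath (np.float32(317.6), np.float32(244.1), np.float32(7.8), 173, 46) [593.6  21.8  66. ]
side bath (np.float32(363.6), np.float32(186.6), np.float32(10.0), 228, 1) [872.8 121.9  66. ]
```

Request:
apply_moves --series '[{"dx": 0,"dy": 0.4,"dz": 0,"rx": 0,"ry": 0,"rz": 0,"gripper": 0.8},{"dx": 0,"dy": 0.6,"dz": 0,"rx": 0,"ry": 0,"rz": 0,"gripper": 0.8},{"dx": 0,"dy": 0.6,"dz": 0,"rx": 0,"ry": 0,"rz": 0,"gripper": 0.8},{"dx": 0,"dy": -0.1,"dz": 0.1,"rx": 0.07,"ry": 0,"rz": 0,"gripper": 0.8},{"dx": 0,"dy": -0.7,"dz": 0.2,"rx": 0.14,"ry": 0,"rz": 0,"gripper": 0.8},{"dx": 0,"dy": -1.3,"dz": 0.2,"rx": 0.21,"ry": 0,"rz": 0,"gripper": 0.8},{"dx": 0,"dy": -1.9,"dz": 0.1,"rx": 0.28,"ry": 0,"rz": 0,"gripper": 0.8},{"dx": 0,"dy": -2.4,"dz": 0,"rx": 0.35,"ry": 0,"rz": 0,"gripper": 0.8},{"dx": 0,"dy": -2.8,"dz": 0,"rx": 0.42,"ry": 0,"rz": 0,"gripper": 0.8},{"dx": 0,"dy": -3.3,"dz": 0,"rx": 0.5,"ry": 0,"rz": 0,"gripper": 0.8}]'

```text
clock: 49.25
tool_pos: [598.2, 37.7, 142.6]
tool_rot: [-1.931, 1.947, 0.496]
force: [-0.4, -0.2, -3.4]
opening: 18.0
```

Request:
apply_moves --series '[{"dx": 0,"dy": -1,"dz": 0,"rx": 0.05,"ry": 0,"rz": 0,"gripper": 0.8},{"dx": 0,"dy": -2,"dz": 0,"rx": 0.05,"ry": 0,"rz": 0,"gripper": 0.8},{"dx": 0,"dy": -3.5,"dz": 0,"rx": 0.05,"ry": 0,"rz": 0,"gripper": 0.8},{"dx": 0,"dy": -5,"dz": 0,"rx": 0.05,"ry": 0,"rz": 0,"gripper": 0.8},{"dx": 0,"dy": -6.5,"dz": 0,"rx": 0.05,"ry": 0,"rz": 0,"gripper": 0.8},{"dx": 0,"dy": -7,"dz": 0,"rx": 0.05,"ry": 0,"rz": 0,"gripper": 0.8}]'

```text
clock: 49.85
tool_pos: [598.4, -33.0, 142.3]
tool_rot: [-1.902, 1.919, 0.537]
force: [0.8, 0.4, -1.6]
opening: 17.8
```

```bash
cat >> bl.py <<'E'
def exp(h=100.6,flip=1):
    s=st();R=Ro.from_rotvec(s["tool_rot"]).as_matrix();f=-1 if flip else 1
    for y in(-32,0,32):
        X=np.array(s["tool_pos"])+R@np.array([f*25.5,-f*y,h-25.]);print("pan back ball",y,X.round(),"top",px("top",X),"side",px("side",X))
    print("edge",(np.array(s["tool_pos"])+R@np.array([f*83.5,0,h])).round(),"back",(np.array(s["tool_pos"])+R@np.array([-f*.5,0,h])).round())
E
python3 - <<'E'
from bl import *
exp()
t=snap("top");im=snap("side");cv2.imwrite("pics/t25.png",t);cv2.imwrite("pics/s25.png",im)
for b in find(t,(225,170,395,275)):
  if b[3]>150:print("top bath",b,pl("top",b[0],b[1],62.5))
for b in find(im,(240,170,380,280)):
  if b[3]>150:print("side bath",b,pl("side",b[0],b[1],62.5))
E
```

```text
t 49.85 pos [598.4 -33.  142.3] F [ 0.8  0.4 -1.6] op 17.8
x [-0.008 -0.853 -0.522] z [ 0.003  0.522 -0.853] q [-0.49  0.46  1.53  0.49  1.44  0.96]
pan back ball -32 [631.  28.  91.] top [306.9 207.7] side [326.6 229.7]
pan back ball 0 [599.  28.  91.] top [306.5 221.8] side [317.6 234.8]
pan back ball 32 [567.  28.  91.] top [306.  236.1] side [308.4 240.1]
edge [599.  91. 100.] back [599.  19.  56.]
top bath (np.float32(305.9), np.float32(214.1), np.float32(10.5), 197, 22) [622.9  30.5  62.5]
top bath (np.float32(306.1), np.float32(234.9), np.float32(9.9), 204, 15) [575.   28.8  62.5]
side bath (np.float32(247.1), np.float32(272.4), np.float32(10.9), 247, 0) [393.8  62.   62.5]
side bath (np.float32(305.2), np.float32(231.4), np.float32(8.8), 193, 31) [605.6  84.7  62.5]
```

Both balls are in the pan and none is left on the floor. I lift and carry.

Request:
apply_moves --series '[{"dx": 0,"dy": 0,"dz": 2,"rx": 0,"ry": 0,"rz": 0,"gripper": 0.8},{"dx": 0,"dy": 0,"dz": 5,"rx": 0,"ry": 0,"rz": 0,"gripper": 0.8},{"dx": 0,"dy": 0,"dz": 8,"rx": 0,"ry": 0,"rz": 0,"gripper": 0.8},{"dx": 0,"dy": 0,"dz": 10.5,"rx": 0,"ry": 0,"rz": 0,"gripper": 0.8},{"dx": -1.5,"dy": 1.1,"dz": 12.5,"rx": 0,"ry": 0,"rz": 0,"gripper": 0.8},{"dx": -4,"dy": 3,"dz": 12.5,"rx": 0,"ry": 0,"rz": 0,"gripper": 0.8},{"dx": -7,"dy": 5.2,"dz": 12.5,"rx": 0,"ry": 0,"rz": 0,"gripper": 0.8},{"dx": -10,"dy": 7.4,"dz": 12.5,"rx": 0,"ry": 0,"rz": 0,"gripper": 0.8},{"dx": -13,"dy": 9.6,"dz": 12.5,"rx": 0,"ry": 0,"rz": 0,"gripper": 0.8},{"dx": -16,"dy": 11.9,"dz": 12.5,"rx": 0,"ry": 0,"rz": 0,"gripper": 0.8}]'

```text
clock: 50.95
tool_pos: [435.9, 89.5, 267.3]
tool_rot: [-1.903, 1.917, 0.541]
force: [0.5, 1.0, -2.5]
opening: 17.9
```

Request:
apply_moves --series '[{"dx": -3,"dy": 2.2,"dz": 0,"rx": 0,"ry": 0,"rz": 0,"gripper": 0.8},{"dx": -4.8,"dy": 3.6,"dz": -1,"rx": 0,"ry": 0,"rz": 0,"gripper": 0.8},{"dx": -5.4,"dy": 4,"dz": -2.5,"rx": 0,"ry": 0,"rz": 0,"gripper": 0.8},{"dx": -5.4,"dy": 4,"dz": -3.5,"rx": 0,"ry": 0,"rz": 0,"gripper": 0.8}]'

```text
clock: 51.35
tool_pos: [381.5, 129.3, 231.9]
tool_rot: [-1.904, 1.916, 0.542]
force: [0.7, 0.0, -2.9]
opening: 17.8
```

Run:
```python
from bl import *
exp()
t=snap("top");print(tub(t))
a=tub(cv2.imread("pics/t21.png"));print(a)
```

```text
t 51.35 pos [381.5 129.3 231.9] F [ 0.7  0.  -2.9] op 17.8
x [-0.006 -0.852 -0.524] z [ 0.     0.524 -0.852] q [-0.37  0.01  1.91  0.51  1.46  1.08]
pan back ball -32 [414. 190. 181.] top [221. 302.] side [219.3 207.3]
pan back ball 0 [382. 191. 181.] top [220.  318.4] side [208.3 212.5]
pan back ball 32 [350. 191. 181.] top [219. 335.] side [197.1 217.9]
edge [382. 253. 190.] back [382. 182. 146.]
(array([178.3, 316.4]), array([117.1,  75. ]), 5.5)
(array([172.5, 321.5]), array([123., 105.]), -0.0)
```

Run:
```python
from bl import *
print("tub then",tub(cv2.imread("pics/top0.png")))
for f in("t23","t25"):print(f,tub(cv2.imread(f"pics/{f}.png")))
now=snap("top");g0=cv2.cvtColor(cv2.imread("pics/top0.png"),6)
g1=cv2.cvtColor(now,6)
for r in(285,300,320,340):
    print(r,[int(np.argmax(g[r,100:200]>90))+100 for g in(g0,g1)])
for c in(140,160,180):print(c,[int(np.argmax(g[262:330,c]>110))+262 for g in(g0,g1)])
```

```text
tub then (array([167.3, 315.3]), array([94.8, 75. ]), 5.7)
t23 (array([175.5, 324.5]), array([ 99., 117.]), 90.0)
t25 (array([167.3, 315.4]), array([94.8, 75.1]), 5.7)
285 [127, 127]
300 [124, 124]
320 [121, 121]
340 [118, 118]
140 [276, 276]
160 [278, 278]
180 [280, 280]
```

Request:
apply_moves --series '[{"dx": 0.1,"dy": 1.0,"dz": 0.2,"rx": -0.14,"ry": 0,"rz": 0,"gripper": 0.8},{"dx": 0.2,"dy": 1.9,"dz": 0.8,"rx": -0.28,"ry": 0,"rz": 0,"gripper": 0.8},{"dx": 0.3,"dy": 3.1,"dz": 1.4,"rx": -0.42,"ry": 0,"rz": 0,"gripper": 0.8},{"dx": 0.4,"dy": 4.4,"dz": 2.0,"rx": -0.56,"ry": 0,"rz": 0,"gripper": 0.8},{"dx": 0.4,"dy": 5.9,"dz": 2.5,"rx": -0.7,"ry": 0,"rz": 0,"gripper": 0.8},{"dx": 0.4,"dy": 7.5,"dz": 2.9,"rx": -0.84,"ry": 0,"rz": 0,"gripper": 0.8},{"dx": 0.4,"dy": 9.3,"dz": 3.2,"rx": -0.98,"ry": 0,"rz": 0,"gripper": 0.8},{"dx": 0.4,"dy": 11.1,"dz": 3.5,"rx": -1.12,"ry": 0,"rz": 0,"gripper": 0.8},{"dx": 0.4,"dy": 12.9,"dz": 3.5,"rx": -1.26,"ry": 0,"rz": 0,"gripper": 0.8},{"dx": 0.4,"dy": 14.7,"dz": 3.3,"rx": -1.4,"ry": 0,"rz": 0,"gripper": 0.8}]'

```text
clock: 52.45
tool_pos: [387.8, 278.4, 264.9]
tool_rot: [1.713, -1.726, 0.783]
force: [0.2, -0.4, -2.6]
opening: 18.3
```

Request:
apply_moves --series '[{"dx": 0,"dy": 1.8,"dz": -0.4,"rx": -0.14,"ry": 0,"rz": 0,"gripper": 0.8},{"dx": 0,"dy": 1.8,"dz": -0.4,"rx": -0.14,"ry": 0,"rz": 0,"gripper": 0.8},{"dx": 0,"dy": 1.8,"dz": -0.4,"rx": -0.14,"ry": 0,"rz": 0,"gripper": 0.8},{"dx": 0,"dy": 1.8,"dz": -0.4,"rx": -0.14,"ry": 0,"rz": 0,"gripper": 0.8}]'

```text
clock: 52.85
tool_pos: [388.0, 292.7, 262.4]
tool_rot: [1.62, -1.635, 0.879]
force: [-0.6, -0.1, -1.9]
opening: 17.9
```

Request:
apply_moves --series '[{"dx": 0,"dy": -1.9,"dz": 1.8,"rx": 0.14,"ry": 0,"rz": 0,"gripper": 0.8},{"dx": 0,"dy": -3.9,"dz": 3.8,"rx": 0.28,"ry": 0,"rz": 0,"gripper": 0.8},{"dx": 0,"dy": -6.5,"dz": 5.8,"rx": 0.42,"ry": 0,"rz": 0,"gripper": 0.8},{"dx": 0,"dy": -9.5,"dz": 6,"rx": 0.56,"ry": 0,"rz": 0,"gripper": 0.8},{"dx": 0,"dy": -13,"dz": 6,"rx": 0.7,"ry": 0,"rz": 0,"gripper": 0.8},{"dx": 0,"dy": -17.5,"dz": 6,"rx": 0.84,"ry": 0,"rz": 0,"gripper": 0.8},{"dx": 0,"dy": -22,"dz": 6,"rx": 0.95,"ry": 0,"rz": 0,"gripper": 0.8},{"dx": 0,"dy": -26,"dz": 6,"rx": 0.99,"ry": 0,"rz": 0,"gripper": 0.8},{"dx": 0,"dy": -30.5,"dz": 6,"rx": 0.99,"ry": 0,"rz": 0,"gripper": 0.8},{"dx": 0,"dy": -35,"dz": 6,"rx": 0.99,"ry": 0,"rz": 0,"gripper": 0.8}]'

```text
clock: 53.85
tool_pos: [384.2, -60.2, 324.6]
tool_rot: [-2.204, 2.232, -0.011]
force: [0.6, 0.1, -2.1]
opening: 18.4
```

Run:
```python
from bl import *
exp()
t=snap("top");cv2.imwrite("pics/t26.png",t);im=snap("side");cv2.imwrite("pics/s26.png",im)
print("tub",tub(t))
for b in find(t,(115,275,220,355)):
  if b[4]<45:print("top tub",b,pl("top",b[0],b[1],26.5))
for b in find(im,(140,180,240,270)):
  if b[3]>165:print("side tub",b,pl("side",b[0],b[1],26.5))
for b in find(t,(225,170,395,275)):
  if b[3]>150:print("top bath",b,pl("top",b[0],b[1],62.5))
for b in find(im,(240,170,380,280)):
  if b[3]>150:print("side bath",b,pl("side",b[0],b[1],62.5))
ch=" .:-=+*#%@";g=cv2.cvtColor(t,6)[270:360,112:222]
for i in range(0,90,2):print("%3d "%(270+i)+"".join(ch[min(9,int(v)//26)] for v in g[i]))
```

```text
t 53.85 pos [384.2 -60.2 324.6] F [ 0.6  0.1 -2.1] op 18.4
x [-0.013 -1.     0.002] z [ 0.008 -0.002 -1.   ] q [-0.34 -0.07  1.62  0.    1.59  1.25]
pan back ball -32 [417. -35. 249.] top [336.9 300.1] side [276.9 230.4]
pan back ball 0 [385. -35. 249.] top [336.4 317.5] side [265.  236.8]
pan back ball 32 [353. -34. 249.] top [336.  335.2] side [252.9 243.4]
edge [386.  23. 224.] back [385. -61. 224.]
tub (array([167.3, 315.4]), array([94.9, 75. ]), 5.6)
top tub (np.float32(170.2), np.float32(317.1), np.float32(10.4), 201, 17) [387.6 329.3  26.5]
top tub (np.float32(155.2), np.float32(337.2), np.float32(10.7), 199, 18) [342.8 359.3  26.5]
top tub (np.float32(147.9), np.float32(318.6), np.float32(10.5), 200, 19) [383.4 378.7  26.5]
top tub (np.float32(119.1), np.float32(288.1), np.float32(10.2), 42, 10) [450.2 448.9  26.5]
top tub (np.float32(127.6), np.float32(340.8), np.float32(8.4), 133, 12) [333.8 419.6  26.5]
side tub (np.float32(178.8), np.float32(223.4), np.float32(8.1), 209, 31) [384.5 378.8  26.5]
side tub (np.float32(193.8), np.float32(216.8), np.float32(7.6), 210, 33) [432
[... 4866 characters left out ...]
..........
348 .....:====++**########%%%%%%%%%%%%%%%##***+++++++****####%%%%%%%%%@@@@@@@@@@@@@@@@@@@@@%*+++==++==-:..........
350 ....................:::--======++*#########%%%%%%%%%%%%%%###**************####%%%%%%%%@%*+++=+=++=-...........
352 .........................................:::---=====+**#########%%%%%%%%%%%%%%###****#%%*==+++++++-...........
354 .............................................................:::--=======++*########%%%*==------:::...........
356 ..................................................................................:::--:......................
358 ..............................................................................................................
```

All four balls are in the tub (four blobs) and the tub is unmoved. Next I return the scoop to the mat centre (355,-318).

Request:
apply_moves --series '[{"dx": -0.4,"dy": -4,"dz": 0,"rx": 0,"ry": 0,"rz": -0.02,"gripper": 0.8},{"dx": -0.9,"dy": -8.5,"dz": 0,"rx": 0,"ry": 0,"rz": -0.04,"gripper": 0.8},{"dx": -1.4,"dy": -13,"dz": 0,"rx": 0,"ry": 0,"rz": -0.065,"gripper": 0.8},{"dx": -1.9,"dy": -17.5,"dz": 0,"rx": 0,"ry": 0,"rz": -0.065,"gripper": 0.8},{"dx": -2.4,"dy": -22,"dz": 0,"rx": 0,"ry": 0,"rz": -0.065,"gripper": 0.8},{"dx": -2.8,"dy": -26,"dz": -2,"rx": 0,"ry": 0,"rz": -0.065,"gripper": 0.8},{"dx": -3.2,"dy": -29,"dz": -5,"rx": 0,"ry": 0,"rz": -0.065,"gripper": 0.8},{"dx": -3.2,"dy": -30,"dz": -9,"rx": 0,"ry": 0,"rz": -0.065,"gripper": 0.8},{"dx": -3.2,"dy": -30,"dz": -13,"rx": 0,"ry": 0,"rz": -0.065,"gripper": 0.8},{"dx": -3.2,"dy": -30,"dz": -15,"rx": 0,"ry": 0,"rz": -0.065,"gripper": 0.8}]'

```text
clock: 54.95
tool_pos: [352.9, -355.1, 170.8]
tool_rot: [-2.135, 2.302, 0.002]
force: [-0.4, 0.1, -2.6]
opening: 18.0
```

Run:
```python
from bl import *
exp()
```

```text
t 54.95 pos [ 352.9 -355.1  170.8] F [-0.4  0.1 -2.6] op 18.0
x [-0.075 -0.997 -0.002] z [ 0.     0.002 -1.   ] q [-0.93  0.19  1.71  0.    1.24  0.72]
pan back ball -32 [ 387. -332.   95.] top [473.  322.3] side [360.5 367.4]
pan back ball 0 [ 355. -329.   95.] top [472.3 337.5] side [348.4 375.7]
pan back ball 32 [ 323. -327.   95.] top [471.7 352.9] side [336.  384.2]
edge [ 359. -272.   70.] back [ 353. -355.   70.]
```

Request:
apply_moves --series '[{"dx": 0,"dy": -0.4,"dz": -2.5,"rx": 0,"ry": 0,"rz": 0,"gripper": 0.8},{"dx": 0,"dy": -0.4,"dz": -4.5,"rx": 0,"ry": 0,"rz": 0,"gripper": 0.8},{"dx": 0,"dy": -0.4,"dz": -5.8,"rx": 0,"ry": 0,"rz": 0,"gripper": 0.8},{"dx": 0,"dy": -0.4,"dz": -6.1,"rx": 0,"ry": 0,"rz": 0,"gripper": 0.8},{"dx": 0,"dy": -0.4,"dz": -6.1,"rx": 0,"ry": 0,"rz": 0,"gripper": 0.8}]'

```text
clock: 55.45
tool_pos: [355.3, -361.0, 112.2]
tool_rot: [-2.137, 2.3, -0.005]
force: [-0.1, -0.0, -2.0]
opening: 17.9
```

Request:
apply_moves --series '[{"dx": 0,"dy": 0,"dz": -0.15,"rx": 0,"ry": 0,"rz": 0,"gripper": 0.8},{"dx": 0,"dy": 0,"dz": -0.3,"rx": 0,"ry": 0,"rz": 0,"gripper": 0.8},{"dx": 0,"dy": 0,"dz": -0.3,"rx": 0,"ry": 0,"rz": 0,"gripper": 0.8}]'

```text
clock: 55.75
tool_pos: [355.9, -361.3, 107.8]
tool_rot: [-2.138, 2.3, -0.002]
force: [0.2, 0.6, -3.2]
opening: 17.9
```

Request:
apply_moves --series '[{"dx": 0,"dy": 0,"dz": -0.15,"rx": 0,"ry": 0,"rz": 0,"gripper": 0.8},{"dx": 0,"dy": 0,"dz": -0.3,"rx": 0,"ry": 0,"rz": 0,"gripper": 0.8},{"dx": 0,"dy": 0,"dz": -0.3,"rx": 0,"ry": 0,"rz": 0,"gripper": 0.8}]'

```text
clock: 56.05
tool_pos: [356.1, -361.4, 105.6]
tool_rot: [-2.138, 2.299, -0.002]
force: [-0.9, 1.2, 7.1]
opening: 18.0
```

Request:
apply_moves --series '[{"dx": 0,"dy": 0,"dz": 0.1,"rx": 0,"ry": 0,"rz": 0,"gripper": 5},{"dx": 0,"dy": 0,"dz": 0.1,"rx": 0,"ry": 0,"rz": 0,"gripper": 5},{"dx": 0,"dy": 0,"dz": 0.1,"rx": 0,"ry": 0,"rz": 0,"gripper": 5},{"dx": 0,"dy": 0,"dz": 0.1,"rx": 0,"ry": 0,"rz": 0,"gripper": 5},{"dx": 0,"dy": 0,"dz": 0.1,"rx": 0,"ry": 0,"rz": 0,"gripper": 5},{"dx": 0,"dy": 0,"dz": 2,"rx": 0,"ry": 0,"rz": 0,"gripper": 5},{"dx": 0,"dy": 0,"dz": 6,"rx": 0,"ry": 0,"rz": 0,"gripper": 5},{"dx": 0,"dy": 0,"dz": 11,"rx": 0,"ry": 0,"rz": 0,"gripper": 5},{"dx": 0,"dy": 0,"dz": 16,"rx": 0,"ry": 0,"rz": 0,"gripper": 5},{"dx": 0,"dy": 0,"dz": 21,"rx": 0,"ry": 0,"rz": 0,"gripper": 5}]'

```text
clock: 57.05
tool_pos: [355.5, -360.8, 316.1]
tool_rot: [-2.138, 2.299, -0.001]
force: [0.7, -0.9, -0.4]
opening: 49.9
```

Request:
apply_moves --series '[{"dx": -2,"dy": 5,"dz": 2,"rx": 0,"ry": 0,"rz": 0,"gripper": 5},{"dx": -3,"dy": 10,"dz": 4,"rx": 0,"ry": 0,"rz": 0,"gripper": 5},{"dx": -4,"dy": 15,"dz": 4,"rx": 0,"ry": 0,"rz": 0,"gripper": 5},{"dx": -4,"dy": 20,"dz": 4,"rx": 0,"ry": 0,"rz": 0,"gripper": 5},{"dx": -4,"dy": 25,"dz": 4,"rx": 0,"ry": 0,"rz": 0,"gripper": 5},{"dx": -4,"dy": 30,"dz": 4,"rx": 0,"ry": 0,"rz": 0,"gripper": 5},{"dx": -4,"dy": 35,"dz": 4,"rx": 0,"ry": 0,"rz": 0,"gripper": 5},{"dx": -4,"dy": 35,"dz": 4,"rx": 0,"ry": 0,"rz": 0,"gripper": 5}]'

```text
clock: 57.85
tool_pos: [314.6, -6.7, 354.5]
tool_rot: [-2.144, 2.29, 0.0]
force: [1.0, 0.1, 0.8]
opening: 49.8
```

Run:
```python
from bl import *
st()
t=snap("top");cv2.imwrite("pics/t27.png",t);im=snap("side");cv2.imwrite("pics/s27.png",im)
t0=cv2.imread("pics/top0.png");s0=cv2.imread("pics/side0.png")
print("tub",tub(t))
for b in find(t,(115,275,220,355)):
  if b[4]<45 and b[3]>180:print("top tub",b)
# grip expected: base h85 and top h165 at (356,-361.5)
gx=(356,-361.5)
print("grip exp top cam",px("top",[*gx,90]),px("top",[*gx,170]),"side",px("side",[*gx,90]),px("side",[*gx,170]))
for n,i,box in(("top",t,(445,285,500,385)),("side",im,(290,330,400,450))):
    g=cv2.cvtColor(i,6)[box[1]:box[3],box[0]:box[2]];m=(g<45).astype(np.uint8)
    for c in cv2.findContours(m,0,2)[0]:
        if 60<cv2.contourArea(c)<900:print(n,"dark",cv2.minAreaRect(c)[0]+np.array(box[:2]),np.round(cv2.minAreaRect(c)[1],1),round(cv2.minAreaRect(c)[2]),cv2.contourArea(c))
# changes of bystanders/rack/handle regions
D=lambda a,b,x0,y0,x1,y1:int((cv2.absdiff(a,b).max(2)[y0:y1,x0:x1]>40).sum())
print("top diffs: dishes",D(t,t0,250,290,305,345),"tipbox",D(t,t0,340,300,398,342),"bottle",D(t,t0,80,235,132,280),"beaker",D(t,t0,205,130,245,175),"flask",D(t,t0,498,225,550,265))
print("side diffs: dishes",D(im,s0,218,258,262,298),"tipbox",D(im,s0,262,298,320,352),"bottle",D(im,s0,182,155,212,200),"beaker",D(im,s0,302,172,330,200),"flask",D(im,s0,440,342,490,405))
t8=cv2.imread("pics/t21.png");print("rack/tray vs t21",D(t,t8,140,185,222,262),"isolator vs t21",D(t,t8,420,195,495,282))
ch=" .:-=+*#%@"
for nm,i,bx in(("mat top",t,(415,295,496,380)),("mat side",im,(285,345,400,445))):
    print(nm);g=cv2.cvtColor(i,6)[bx[1]:bx[3],bx[0]:bx[2]]
    for k in range(0,g.shape[0],3):print("%3d "%(bx[1]+k)+"".join(ch[min(9,int(v)//26)] for v in g[k]))
```

```text
t 57.85 pos [314.6  -6.7 354.5] F [1.  0.1 0.8] op 49.8
x [-0.066 -0.998 -0.003] z [ 0.003  0.003 -1.   ] q [-0.25 -0.19  1.64  0.    1.69  1.39]
tub (array([167.3, 315.4]), array([95., 75.]), 5.5)
top tub (np.float32(170.1), np.float32(316.9), np.float32(10.3), 202, 16)
top tub (np.float32(155.4), np.float32(337.6), np.float32(10.9), 197, 21)
top tub (np.float32(147.9), np.float32(318.2), np.float32(10.2), 202, 16)
top tub (np.float32(192.8), np.float32(343.6), np.float32(8.5), 242, 0)
grip exp top cam [486.6 337.3] [499.3 337.2] side [360.3 387.5] [363.5 363.3]
top diffs: dishes 938 tipbox 98 bottle 0 beaker 0 flask 0
side diffs: dishes 0 tipbox 0 bottle 185 beaker 0 flask 0
rack/tray vs t21 2521 isolator vs t21 0
mat top
295 .................................................................................
298 ........:------:::::.............................................................
301 .......:=*########*********+++++++===------:::::.................................
304 .......:=*###################################**********++++++++==-------::::.....
307 .......-+*########
[... 5516 characters left out ...]
....................:=**#*******+-:-:-:----------------=+*****=-....................................
432 ......................................-+*********+--::------=-----==*****=-........................................
435 ........................................:=*#********+-::------=+*****=-............................................
438 ..........................................:-+*#***#*****+==+*****=-................................................
441 .............................................:=*#************=-....................................................
444 ...............................................:=+#*****+=-........................................................
```

Run:
```python
from bl import *
for p in[(451,319),(451,340),(449,364),(452,313)]:print("front edge?",p,pl("top",*p,7))
print("pan back floor",pl("top",484,340,8),"left corner side view",pl("side",335,439,5),pl("side",322,410,7),pl("side",368,384,7))
for n,X in dict(front=(360,-276,7),back=(355,-362,7),backtop=(355,-362,45),fl=(302,-272,7),fr=(418,-281,7),bl=(297,-357,7),br=(413,-366,7)).items():print(n,px("top",X),px("side",X))
print("mat corners px",[px("top",c) for c in[(441,-245,5),(428,-404,5),(269,-391,5),(281,-232,5)]],[px("side",c) for c in[(441,-245,5),(428,-404,5),(269,-391,5),(281,-232,5)]])
t=cv2.imread("pics/t27.png");D=lambda a,b,x0,y0,x1,y1:int((cv2.absdiff(a,b).max(2)[y0:y1,x0:x1]>40).sum())
for f in("t23","t25","t26"):print(f,"rack",D(t,cv2.imread(f"pics/{f}.png"),140,185,222,262))
```

```text
front edge? (451, 319) [ 396.5 -307.3    7. ]
front edge? (451, 340) [ 349.1 -306.1    7. ]
front edge? (449, 364) [ 295.7 -300.2    7. ]
front edge? (452, 313) [ 410.2 -310.     7. ]
pan back floor [ 350.5 -381.4    8. ] left corner side view [ 279.1 -375.5    5. ] [ 301.7 -313.2    7. ] [ 417.4 -333.9    7. ]
front [437.7 334.9] [330.1 381.9]
back [475.3 337.8] [357.1 410.5]
backtop [480.4 337.8] [358.4 400.5]
fl [436.5 360.9] [308.8 396.5]
fr [439.4 309.3] [350.7 368.2]
bl [474.  363.9] [335.1 426.3]
br [476.2 312.3] [377.6 395.2]
mat corners px [array([423.5, 299.1]), array([492.1, 306.1]), array([489.2, 376.9]), array([418.8, 370.1])] [array([346.6, 352.9]), array([395.8, 403.6]), array([336.8, 448. ]), array([288.9, 390.4])]
t23 rack 0
t25 rack 0
t26 rack 0
```

The scoop stands upright, fully on the mat, about 20 mm off centre with about 14 mm margin. The rack, isolator, tub and bystanders are unchanged in the comparisons. I hand in.

Run:
```python
from h import *
print(order.hand_in())
```

```text
the job is handed in; nothing more can be done
None
```

The job was handed in at about 58 s with every step done in the order asked. The one mishap was dropping the scoop in the trough, which I recovered.

**What I did**
- **Isolator:** I turned the handle to OFF, and only then swung the hasp fully out.
- **Rack:** I lifted it out and stood it in the drain tray. My first grasp missed because I lifted before the fingers had closed; the second held.
- **Float balls:** Only four were present. I scooped them into the tub two at a time, never touching them with the fingers.
- **Scoop:** I set it back upright on its mat.

**What went wrong**
- **Jam:** On the first pass the balls wedged against the drain-end wall at about 20 N. I took two and left two for a second pass.
- **Dropped scoop:** Lowering it for the second pass, it slipped from the grip and tipped over in the trough. Before I noticed, the empty fingers had followed it down into the trough. I regripped it, righted it on the trough floor and carried on.

**Last checks**
- **Balls:** After the second dump the top view showed four balls in the tub. The circle finder itself picked out only three clearly. No ball was left in the trough; one top-view circle near the drain end I judged to be bare floor. I did not check the trough again after putting the scoop back.
- **Fixed things:** The tub had not moved. The rack and isolator showed no change from earlier pictures.
- **Bystanders:** Each was unchanged in at least one view. The dishes and tip box in the top view, and the wash bottle in the side view, showed differences I put down to the arm or its shadow.
- **Scoop (disagrees):** It measured about 20 mm further towards -y than where I released it; it was either knocked or mis-measured. By my measurement it is still upright and fully on the mat with about 14 mm to spare, so I left it.

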